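# Show a printed cover to the inspection camera, then stack it

## Robot

A 6-joint arm with a two-finger parallel gripper is mounted at the origin on the work surface. World frame = base frame: x ahead of the robot, y to its left, z up, the work surface at z = 0. Lengths are in m, angles in rad, forces in N, time in s.
With the tool pointing down it reaches from about 0.4 to 0.825 m from the base axis. Payload 7 kg.
Tool frame: the origin (TCP) lies midway between the tips of the shut fingers; the grasp point (between the pads) lies 19 mm behind it; z points along the fingers, y is the line along which they close (so a half turn about z gives the same grasp; the last joint's range is limited). The gripper opens to 88 mm and grips with 3 to 60 N. Pads are 19 mm wide; open, the fingers measure 130 mm over their backs; the gripper's body (78 mm by 193 mm) begins 47 mm behind the grasp point.
Start: joints at [-0.851, 0.359, 0.012, 0, -1.224, -0.288], TCP at [0.282, -0.613, 0.195] pointing down, gripper open.
Joint ranges: [-3.07, 3.07], [-1.43, 2.12], [-1.02, 1.25], [-3.03, 1.67], [-3.05, -0], [-3.03, 3.03]. Speed limits (rad/s): [2.39, 2.39, 3.01, 3.14, 3.14, 3.14].

## Interface

Orientations are given as [roll, pitch, yaw] about the fixed x, y, z axes, in that order (R = Rz(yaw) Ry(pitch) Rx(roll)).
In Python, from station import get_state, grab_frame, calibration, job_done, boxes_of, regions_of, spot_point gives the robot as it stands. The module is installed in compiled form; this text tells all that it offers.
- The arm moves only by the tool arm_command, never from a script. Its argument "commands" is a list of rows, each an object of numbers: "tx", "ty", "tz": the shift along the tool's x, y, z each as a share of 25 cm, from -1 to 1; "twist": the turn about the tool's z as a share of 180 degrees, from -1 to 1. A call has exactly 8 rows; each row is the pose to reach, as a shift and turn from the pose commanded when the call began, along the tool's axes at that moment, turning the shorter way round; what a row does not reach only later rows make up. A row lasts 1/12 s, in which the tool goes at most 41.7 mm and 7.16 degrees, less where a joint would pass 70% of its speed; a pose out of reach is approached as far as the arm can. A call with a number of a shift or a turn outside -1 to 1 is refused whole. A call with a gripper value outside its range is refused whole. "claw" is the opening, from 0 (shut) to 1 (fully open), set as the call begins (left out, the last holds). The fingers move at their own pace and stop on an object; "grip_force" is the grip in N (left out, the last holds). Time passes only in rows, so rows that repeat a pose let the fingers close, or fill a call up. It gives the time, the measured TCP pose, the force, the opening and the grip force at its end, in the units of the state.
- get_state(): the state, without advancing time (a new reading comes with each control period).
- grab_frame(name): name is "scene" or "top" or "wrist"; returns the picture (480x640x3 uint8, red, green, blue); there is no depth.
- calibration(name): a dict with "camera_matrix" (3x3 intrinsics, pixels), "extrinsics" (4x4, takes a point from camera to world coordinates). Camera axes: x right, y down, z forward; pixel columns grow to the right and rows downward; lengths in m; the calibration is good to about 2 mm. A picture is of the moment at which its call begins: read the wrist's pose just before it. calibration takes no time and is no camera call; for the wrist camera it gives the pose at the moment of the call.
- job_done(): hands the job in; it is judged then, once.
Trained networks look in the newest picture that a camera, given by its name, has taken for a name from the list of things; names that differ only in an ending like _2 or _b are one class to them, and where a whole thing is asked for, a point or a joint stands for the part that bears it (a point fixed in the world has none). Each returns a list of dicts, best first, with "score" (0 to 1); they miss things now and then, are a little off and sometimes report something else, mostly with a low value. They report only what shows in the picture. A call takes as long as a camera call. They do not tell look-alikes from the thing itself.
- boxes_of(query, camera): "rect" ([left, top, right, bottom] in pixels, round what is visible of it).
- regions_of(query, camera): "region" (480x640 bool, what is visible of it) and "rect" ([left, top, right, bottom] in pixels, round what is visible of it).
- spot_point(query, camera): "uv" ([column, row] in pixels: a listed point, or the origin of a listed thing).
The state is a dict: "t": time; "q": joint angles; "qd": joint speeds; "joint_efforts": joint torques, N m; "eef_pos": TCP position; "ee_rot": TCP orientation; "force": force on the tool from outside, world axes, zero at the start; "moment": the same for the moment, N m; "width": finger opening in m; "gripper_force": force on a finger pad.
Only numpy, scipy, OpenCV 4.12 (cv2) and the standard library are available. Lean on these libraries where they do the work, as an engineer would, in place of code of your own. Each camera call takes 0.05 s, during which the arm holds its last target. There are 200 camera calls.

## Task

Pick up the white printed cover with the orange dot and hold it level and still over the upward-looking camera for two seconds, centred between the two red pointers, at their height and with its long side running from one pointer to the other. Then set it down gently, dot side up, on top of the pile of checked covers (green dots), its edges flush with theirs on all sides (either way round). Do not shift the pile, the pointer frame or anything else on the bench.

Things in the scene. Friction and masses are not known exactly. Their poses are not given: they have to be found in the camera images.
- cover: White printed vent cover, a flat plate 120 mm long (its x) by 56 mm wide (its y) by 16 mm thick, 100 g, five grey slots and an orange dot (22 mm across, 42 mm from the centre towards +x) on its top face. Lies dot up on a flat black rubber mat 180 x 110 mm, 6 mm thick, which may be on the left or the right of the camera station. Origin: centre of the underside; z up through the thickness.
- cover_mid (a point): Centre of the orange-dotted cover, 8 mm above the middle of its underside; axes as the cover's.
- pile_top: Upper one of two stacked covers of the same shape and size (120 x 56 x 16 mm), but with green dots, lying on a blue board 170 x 100 mm, 12 mm thick, on the other side of the station. Origin: centre of its underside, 28 mm above the bench; its top is 16 mm higher; x along the long side.
- pile_low: Lower cover of the pile, green dot, same shape, loose on the blue board (underside 12 mm above the bench).
- view (a point): The marked viewing point: midway between the tips of the two red pointers of the camera station, straight above its lens. The pointers lie along its y axis, tips 71 mm either side; z is up. Set at a different height each time, 130 to 200 mm above the bench. The pointer frame is open to -x and above; its crossbar (10 mm bar) runs 105 mm from the point along +x.
- station: Camera station: grey base 190 x 210 x 30 mm, round lens in it (top 41 mm above the bench) looking up. Two upright steel posts, 12 mm thick, 225 mm high, at 96 mm along +y and -y, carry the aluminium pointer blocks (26 x 22 x 16 mm), joined by a U of 10 mm bar behind (+x). Origin: on the bench under the lens; axes as the viewing point's.
- brush: Bystander: brush, 140 mm long, lying on the bench between robot and station. Leave alone.
- shell: Bystander: white arched printed shell, 110 x 130 mm, 40 mm high. Leave alone.
- disc: Bystander: round white printed hub, 90 mm across, 30 mm high. Leave alone.
- scraper: Bystander: spatula, 200 mm long, lying on the bench. Leave alone.
Things that resemble listed ones, but are neither listed nor needed, are in the scene too. What is shaped like the cover but turquoise or yellow is not meant.

How it is judged:
By the outcome, as a careful person would: the job done as asked, in the order asked, and still so for the second after the job is handed in, with the robot touching nothing.
It also fails if it takes over 64 s, if anything falls off the work surface, if the arm or the gripper's body presses on something with over 40 N, if the wrist force passes 120 N, or if a joint passes its speed limit or range.

## Working session

There is one attempt and no reset: what is moved stays moved. The work goes in short steps, Python scripts to look and compute and a tool call to move; the robot and the scene stay as the last step left them, time stands still between calls to the robot, and variables do not carry over. Pictures are saved under pics/ and viewed, at most 10 in all, crops included, and the job is handed in when it is done.

Besides the shell and the picture viewer there is one more tool, called after "Emit:" by a JSON object that holds its "op" and its "data". arm_command: Moves the arm, as the interface text tells. Shift numbers are shares of 25 cm and turn numbers shares of 180 degrees, none past 1 either way. Its arguments: {"type":"object","properties":{"commands":{"type":"array"},"claw":{"type":"number"},"grip_force":{"type":"number"}},"required":["commands"]}

```bash
mkdir -p pics; ls; python3 - <<'E'
from station import *
import cv2,numpy as np
s=get_state();print(s)
for c in("scene","top"):
    im=grab_frame(c);cv2.imwrite(f"pics/{c}0.png",im[:,:,::-1])
    k=calibration(c);print(c,k["camera_matrix"].round(1).tolist(),k["extrinsics"].round(3).tolist())
    for n in("cover","pile_top","station","brush","shell","disc","scraper"):
        print(n,[(np.round(b["rect"]).tolist(),round(b["score"],2)) for b in boxes_of(n,c)][:4])
    for n in("cover_mid","pile_top","view","station"):
        print("pt",n,[(np.round(b["uv"],1).tolist(),round(b["score"],2)) for b in spot_point(n,c)][:4])
print(get_state()["t"])
E
```

```text
pics
{'t': 0.0, 'q': array([-8.50867573e-01,  3.59345933e-01,  1.10390610e-02, -4.05581666e-04,
       -1.22408788e+00, -2.88113835e-01]), 'qd': array([ 2.70934004e-04, -3.94372282e-04,  7.49603782e-05, -7.49407975e-05,
       -7.77190651e-05, -1.51775614e-03]), 'joint_efforts': array([ 2.57802158e-04, -5.82718098e+01,  2.93056977e+01,  6.99683100e+00,
        6.87731575e-03, -1.87558030e-04]), 'eef_pos': array([ 0.28226196, -0.61253447,  0.19373061]), 'ee_rot': array([ 3.13995177e+00, -8.86757691e-05, -2.70991578e+00]), 'force': array([ 0.41953557,  0.90459671, -0.38787525]), 'moment': array([ 0.04040841, -0.01368254, -0.02100545]), 'gripper_force': 0.0, 'width': 0.0876496449180728}
scene [[519.7, 0.0, 320.0], [0.0, 519.7, 230.9], [0.0, 0.0, 1.0]] [[-0.695, 0.398, -0.598, 1.245], [0.719, 0.402, -0.567, 0.716], [0.014, -0.824, -0.566, 0.842], [0.0, 0.0, 0.0, 1.0]]
cover [([476.0, 266.0, 522.0, 298.0], 0.75), ([487.0, 345.0, 550.0, 388.0], 0.65), ([381.0, 322.0, 440.0, 362.0], 0.58), ([411.0, 264.0, 458.0, 296.0], 0.58)]
pile_top [([229.0, 189.0, 274.0, 209.0], 0.56)]
station [([222.0
[... 685 characters left out ...]
, 1.0]]
cover [([216.0, 268.0, 243.0, 310.0], 0.85), ([190.0, 198.0, 219.0, 239.0], 0.74), ([179.0, 299.0, 203.0, 343.0], 0.74), ([128.0, 230.0, 159.0, 269.0], 0.65)]
pile_top [([408.0, 240.0, 439.0, 282.0], 0.73)]
station [([276.0, 156.0, 357.0, 236.0], 0.61)]
brush [([302.0, 240.0, 313.0, 290.0], 0.88)]
shell [([199.0, 138.0, 248.0, 177.0], 0.74), ([196.0, 194.0, 217.0, 238.0], 0.34)]
disc [([381.0, 147.0, 414.0, 173.0], 0.72)]
scraper [([463.0, 211.0, 482.0, 268.0], 0.65)]
pt cover_mid [([142.9, 249.4], 0.85), ([188.4, 324.3], 0.85), ([234.6, 284.0], 0.58)]
pt pile_top [([420.3, 260.6], 0.84), ([422.9, 263.7], 0.73)]
pt view [([208.2, 217.8], 0.63)]
pt station [([320.6, 208.5], 0.59)]
1.2
```

View pics/scene0.png

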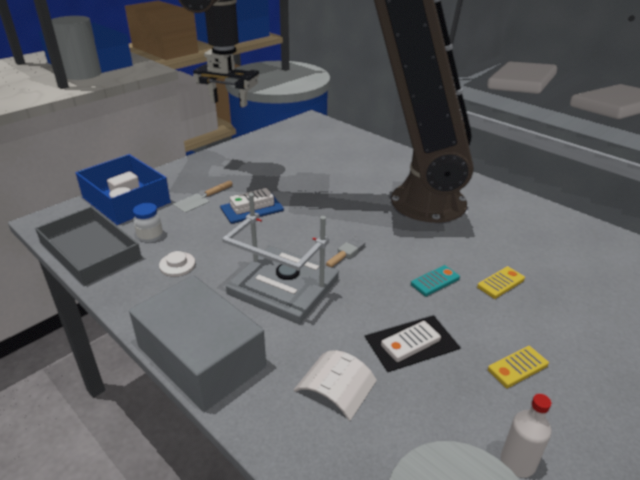

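View pics/top0.png

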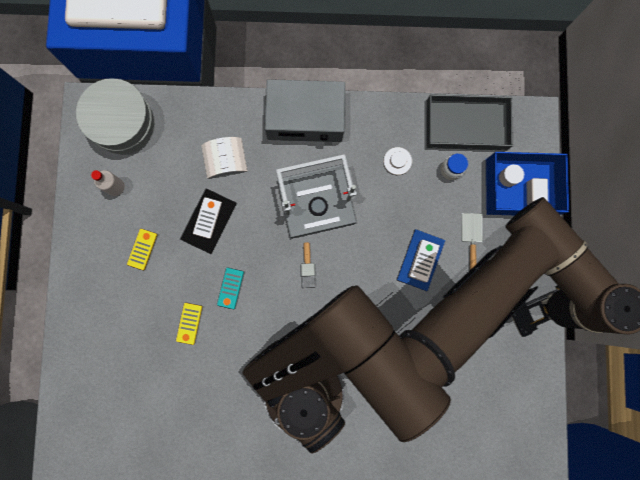

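The top view shows the white orange-dot cover on the black mat at about (208,217), which is (410,343) in the scene view. The station is at (316,200) and the green-dot pile on the blue board at (424,258).

The candidates with orange dots, by top-view pixel:
- (208,217): white, on the black mat. This one fits the description.
- (231,288): turquoise, not meant.
- (142,249) and (189,324): yellow, not meant.

I'll triangulate roughly, then check a crop.

```bash
cat > h.py <<'E'
from station import *
import cv2,numpy as np
from scipy.spatial.transform import Rotation as Rot
def ray(c,uv,k=None):
    k=k or calibration(c);M=k["extrinsics"]
    d=M[:3,:3]@np.linalg.solve(k["camera_matrix"],[uv[0],uv[1],1]);return M[:3,3],d/np.linalg.norm(d)
def tri(rays):
    A=np.zeros((3,3));b=np.zeros(3)
    for o,d in rays:
        P=np.eye(3)-np.outer(d,d);A+=P;b+=P@o
    x=np.linalg.solve(A,b);return x,[np.linalg.norm(np.cross(x-o,d)) for o,d in rays]
def atz(r,z):
    o,d=r;return o+d*(z-o[2])/d[2]
def proj(k,p):
    M=np.linalg.inv(k["extrinsics"]);q=k["camera_matrix"]@(M[:3,:3]@p+M[:3,3]);return q[:2]/q[2]
def shift(dw,yaw=None):
    "world displacement -> tool-axis shares of 25 cm"
    s=get_state();R=Rot.from_euler("xyz",s["ee_rot"]).as_matrix();return (R.T@np.asarray(dw))/.25
E
python3 - <<'E'
from h import *
for n,a,b in(("cover",(410.4,342.5),(207.5,217.5)),("pile",(249.5,198.5),(424,260)),("lens",(287.6,271),(318.5,206)),("tipL",(314,240),(288,206)),("tipR",(257,219),(352,192))):
    x,e=tri([ray("scene",a),ray("top",b)]);print(n,x.round(3),np.round(e,4))
k=calibration("wrist");s=get_state()
R=Rot.from_euler("xyz",s["ee_rot"]).as_matrix()
print("cam in tool",(R.T@(k["extrinsics"][:3,3]-s["eef_pos"])).round(4),(R.T@k["extrinsics"][:3,:3]).round(3).tolist(),k["camera_matrix"].round(1).tolist())
t=cv2.imread("pics/top0.png")[170:350,110:260];c=cv2.resize(t,None,fx=3,fy=3,interpolation=cv2.INTER_CUBIC);cv2.imwrite("pics/crop.png",c)
print("R",R.round(3).tolist(),"to pile view",shift([.2,.3,.15]))
E
```

```text
cover [0.533 0.316 0.01 ] [0.0006 0.0006]
pile [ 0.418 -0.358  0.036] [0.0026 0.0026]
lens [ 0.574 -0.029  0.035] [0.0011 0.0011]
tipL [0.555 0.055 0.16 ] [0.0074 0.0074]
tipR [ 0.593 -0.119  0.156] [0.0054 0.0054]
cam in tool [ 0.0856 -0.0005 -0.1892] [[0.0, -0.951, -0.309], [1.0, 0.001, -0.001], [0.001, -0.309, 0.951]] [[418.8, 0.0, 311.7], [0.0, 418.8, 243.3], [0.0, 0.0, 1.0]]
R [[-0.908, -0.418, -0.0], [-0.418, 0.908, -0.0], [0.0, 0.0, -1.0]] to pile view [-1.22876097  0.75506398 -0.60002072]
```

View pics/crop.png

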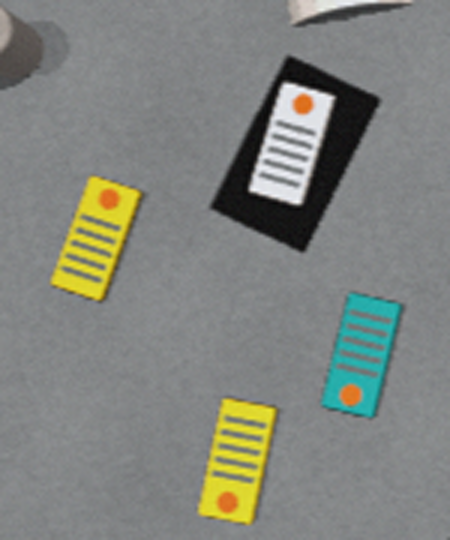

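The crop confirms the target: only the object at crop (290,145) is white, with an orange dot, lying on the black mat. Next I'll move to look at the pile from close by.

Emit:
{"op": "arm_command", "data": {"commands": [{"tx":-0.06,"ty":0.04,"tz":-0.1,"twist":-0.03},{"tx":-0.2,"ty":0.14,"tz":-0.2,"twist":-0.07},{"tx":-0.35,"ty":0.25,"tz":-0.3,"twist":-0.11},{"tx":-0.5,"ty":0.36,"tz":-0.3,"twist":-0.15},{"tx":-0.63,"ty":0.46,"tz":-0.3,"twist":-0.19},{"tx":-0.73,"ty":0.54,"tz":-0.3,"twist":-0.22},{"tx":-0.78,"ty":0.57,"tz":-0.3,"twist":-0.25},{"tx":-0.78,"ty":0.57,"tz":-0.3,"twist":-0.25}], "claw": 1}}

```text
t: 1.87
eef_pos: [0.4021, -0.3985, 0.2706]
ee_rot: [-3.139, 0.001, -1.915]
force: [-0.2, -1.2, -0.6]
width: 0.0875
gripper_force: 0.0
```

```bash
cat >> h.py <<'E'
def look(name,things,pts,tag=None):
    k=calibration("wrist");im=grab_frame("wrist");cv2.imwrite(f"pics/{name}.png",im[:,:,::-1])
    import pickle;pickle.dump((k,im),open(f"pics/{name}.pkl","wb"))
    s=get_state();print("t",round(s["t"],2),"tcp",s["eef_pos"].round(4),"rpy",s["ee_rot"].round(4),"q",s["q"].round(2))
    for n in things: print(n,[(np.round(b["rect"]).tolist(),round(b["score"],2)) for b in boxes_of(n,"wrist")][:3])
    for n in pts: print("pt",n,[(np.round(b["uv"],1).tolist(),round(b["score"],2)) for b in spot_point(n,"wrist")][:3])
    return k,im
E
python3 - <<'E'
from h import *
k,im=look("w1",["pile_top"],["pile_top"])
print(proj(k,np.array([.418,-.358,.044])))
E
```

```text
t 1.92 tcp [ 0.4013 -0.4     0.2704] rpy [-3.1402  0.     -1.9196] q [-0.44  0.14 -0.11 -0.   -1.32  0.09]
pile_top [([255.0, 207.0, 371.0, 263.0], 0.75)]
pt pile_top [([314.1, 235.7], 0.81)]
[310.62579198 238.17254587]
```

View pics/w1.png

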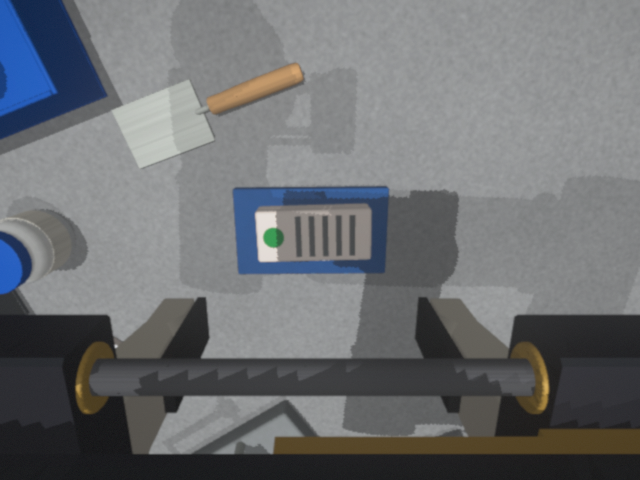

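The wrist view shows the pile on the blue board, green dot at (273,237), cover face spanning columns 255-371 and rows 205-263. I'll turn to the yaw I'll use for placing and measure it again.

Emit:
{"op": "arm_command", "data": {"commands": [{"tx":-0.02,"ty":-0.02,"tz":0,"twist":-0.03},{"tx":-0.05,"ty":-0.05,"tz":0,"twist":-0.07},{"tx":-0.08,"ty":-0.08,"tz":0,"twist":-0.11},{"tx":-0.11,"ty":-0.11,"tz":0,"twist":-0.15},{"tx":-0.14,"ty":-0.14,"tz":0,"twist":-0.19},{"tx":-0.17,"ty":-0.17,"tz":0,"twist":-0.23},{"tx":-0.18,"ty":-0.19,"tz":0,"twist":-0.27},{"tx":-0.18,"ty":-0.19,"tz":0,"twist":-0.3}]}}

```text
t: 2.68
eef_pos: [0.4604, -0.3772, 0.269]
ee_rot: [3.141, 0.001, -0.977]
force: [-0.2, -0.8, 0.2]
width: 0.0877
gripper_force: 0.0
```

Emit:
{"op": "arm_command", "data": {"commands": [{"tx":0,"ty":0,"tz":0,"twist":-0.035},{"tx":0,"ty":0,"tz":0,"twist":-0.07},{"tx":0,"ty":0,"tz":0,"twist":-0.105},{"tx":0,"ty":0,"tz":0,"twist":-0.14},{"tx":0,"ty":0,"tz":0,"twist":-0.17},{"tx":0,"ty":0,"tz":0,"twist":-0.19},{"tx":0,"ty":0,"tz":0,"twist":-0.195},{"tx":0,"ty":0,"tz":0,"twist":-0.195}]}}

```text
t: 3.35
eef_pos: [0.4595, -0.3772, 0.2693]
ee_rot: [3.142, 0.001, -0.372]
force: [-0.8, 0.0, 0.0]
width: 0.0874
gripper_force: 0.0
```

```bash
cat >> h.py <<'E'
from scipy.optimize import minimize
def box(x,y,yaw,z0,z1,L=.12,W=.056):
    c,s=np.cos(yaw),np.sin(yaw)
    return np.array([[x+c*a-s*b,y+s*a+c*b,z] for a in(-L/2,L/2) for b in(-W/2,W/2) for z in(z0,z1)])
def sil(k,P,S=4):
    h=cv2.convexHull(np.array([proj(k,p) for p in P],np.float32)*16).round().astype(np.int32)
    m=np.zeros((480,640),np.uint8);cv2.fillConvexPoly(m,h,255,cv2.LINE_AA,4);return m/255.
def white_mask(im,reg):
    "non-blue, bright-ish pixels in the dilated network region"
    r=cv2.dilate(reg.astype(np.uint8),np.ones((9,9)))
    return r>0
def fit(views,x0,thick,lo=0.):
    "views: (k,mask); fits x,y,yaw and top height"
    ms=[(k,cv2.GaussianBlur(m.astype(float),(0,0),1)) for k,m in views]
    def f(p):
        p=p/[1000,1000,100,1000];return sum(((cv2.GaussianBlur(sil(k,box(*p[:3],p[3]-thick,p[3])),(0,0),1)-m)**2).sum() for k,m in ms)
    r=minimize(f,np.array(x0)*[1000,1000,100,1000],method="Nelder-Mead",options=dict(initial_simplex=np.array(x0)*[1000,1000,100,1000]+np.vstack([np.zeros(4),np.diag([5,5,5,6])]),xatol=.02,fatol=.1,maxiter=600))
    return r.x/[1000,1000,100,1000],r.fun
E
cat > pile.py <<'E'
from h import *
import pickle,sys
V=[]
for n in sys.argv[1:]:
    k,im=pickle.load(open(f"pics/{n}.pkl","rb"));hsv=cv2.cvtColor(im,cv2.COLOR_RGB2HSV)
    b=((hsv[...,0]>95)&(hsv[...,0]<130)&(hsv[...,1]>110)).astype(np.uint8)
    c=proj(k,np.array([.418,-.358,.03]))
    # board component nearest the pile
    _,lab,st,ce=cv2.connectedComponentsWithStats(b);i=min((j for j in range(1,len(st)) if st[j,4]>800),key=lambda j:np.hypot(*(ce[j]-c)))
    h=cv2.convexHull(np.argwhere(lab==i)[:,::-1].astype(np.int32));H=np.zeros((480,640),np.uint8);cv2.fillConvexPoly(H,h,1)
    m=((cv2.erode(H,np.ones((5,5)))>0)&(b==0)).astype(np.uint8);m=cv2.morphologyEx(m,cv2.MORPH_OPEN,np.ones((5,5)))
    print(n,m.sum());V.append((k,m));im[m>0]=im[m>0]//2+[120,0,0];cv2.imwrite(f"pics/{n}m.png",im[:,:,::-1])
for v in [V]+[[x] for x in V]: print(fit(v,[.418,-.358,-.36,.044],.032))
E
python3 - <<'E'
from h import *
look("w2",["pile_top"],["pile_top"])
E
python3 pile.py w1 w2
```

```text
t 3.4 tcp [ 0.4596 -0.377   0.2694] rpy [ 3.1415e+00  6.0000e-04 -3.7300e-01] q [-0.36  0.19 -0.05  0.   -1.33  1.56]
pile_top [([279.0, 181.0, 340.0, 297.0], 0.8)]
pt pile_top [([308.8, 240.5], 0.68)]
w1 6815
w2 6597
(array([ 0.41436825, -0.35914543, -0.30846644,  0.04281471]), np.float64(161.4387053851142))
(array([ 0.4145358 , -0.35818123, -0.3142556 ,  0.0401647 ]), np.float64(33.10815066053628))
(array([ 0.41512428, -0.35955187, -0.31453418,  0.04519749]), np.float64(109.82218225407948))
```

View pics/w2m.png

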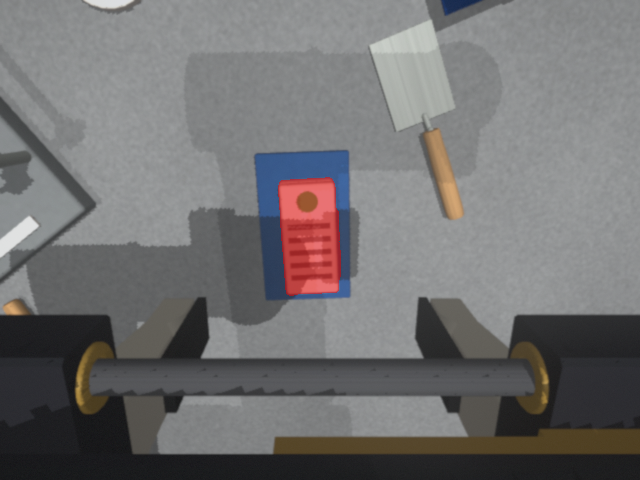

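Mask and silhouette fit agree: the pile is at about (0.4147, -0.3590), yaw -0.314, top z 0.043. The pile shows at (309,237) in the picture. Next I'll look at the station.

Emit:
{"op": "arm_command", "data": {"commands": [{"tx":0,"ty":-0.06,"tz":-0.06,"twist":0.02},{"tx":0,"ty":-0.2,"tz":-0.14,"twist":0.05},{"tx":0,"ty":-0.35,"tz":-0.2,"twist":0.08},{"tx":0,"ty":-0.5,"tz":-0.24,"twist":0.12},{"tx":0,"ty":-0.65,"tz":-0.24,"twist":0.15},{"tx":0,"ty":-0.79,"tz":-0.24,"twist":0.18},{"tx":0,"ty":-0.87,"tz":-0.24,"twist":0.2},{"tx":0,"ty":-0.9,"tz":-0.24,"twist":0.2}]}}

```text
t: 4.17
eef_pos: [0.5422, -0.1638, 0.3297]
ee_rot: [-3.141, 0.0, -1.0]
force: [-0.7, -0.8, -0.2]
width: 0.0875
gripper_force: 0.0
```

```bash
python3 - <<'E'
from h import *
k,im=look("w3",["station"],["view","station"])
print([proj(k,np.array(p)).round(0) for p in([.555,.055,.16],[.593,-.119,.156])])
print(shift(np.array([.580,-.058,.33])-get_state()["eef_pos"]))
E
```

```text
t 4.22 tcp [ 0.5422 -0.1641  0.3296] rpy [-3.1413e+00  2.0000e-04 -9.9590e-01] q [ 0.05  0.12 -0.   -0.   -1.45  0.52]
station [([78.0, 148.0, 314.0, 441.0], 0.66)]
pt view []
pt station []
[array([182., 381.]), array([235., 219.])]
[-0.281315   -0.36741779 -0.00154844]
```

View pics/w3.png

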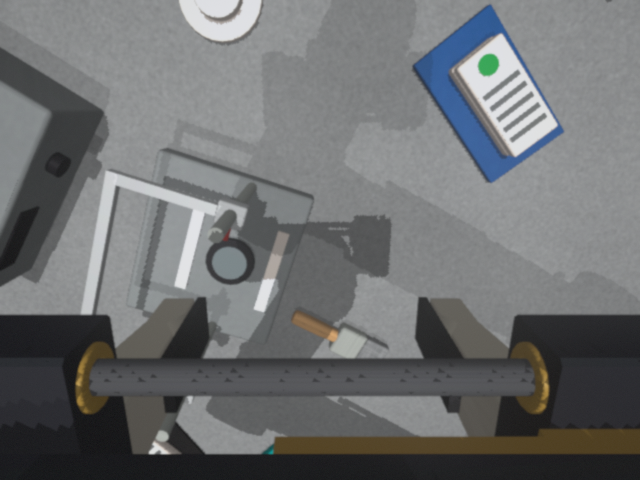

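The view shows the station at left, with the near pointer's red tip at (227,237) and the other hidden by the gripper. I'll move so that both pointers show.

Emit:
{"op": "arm_command", "data": {"commands": [{"tx":-0.05,"ty":-0.05,"tz":0,"twist":0.02},{"tx":-0.12,"ty":-0.13,"tz":0,"twist":0.04},{"tx":-0.2,"ty":-0.21,"tz":0,"twist":0.06},{"tx":-0.28,"ty":-0.29,"tz":0,"twist":0.08},{"tx":-0.34,"ty":-0.36,"tz":0,"twist":0.1},{"tx":-0.37,"ty":-0.39,"tz":0,"twist":0.117},{"tx":-0.38,"ty":-0.4,"tz":0,"twist":0.117},{"tx":-0.38,"ty":-0.4,"tz":0,"twist":0.117}]}}

```text
t: 5.03
eef_pos: [0.5738, -0.0329, 0.3295]
ee_rot: [3.141, -0.0, -1.363]
force: [-1.2, -0.0, 0.7]
width: 0.0875
gripper_force: 0.0
```

```bash
cat > red.py <<'E'
from h import *
def reds(im,minA=3):
    h=cv2.cvtColor(im,cv2.COLOR_RGB2HSV);m=(((h[...,0]<6)|(h[...,0]>174))&(h[...,1]>120)&(h[...,2]>50)).astype(np.uint8)
    _,l,st,ce=cv2.connectedComponentsWithStats(m)
    return [(st[i].tolist(),ce[i].round(1).tolist()) for i in range(1,len(st)) if st[i,4]>=minA]
E
python3 - <<'E'
from red import *
k,im=look("w4",[],["view","station"])
print("wrist",reds(im))
for c in("scene","top"):
    i=grab_frame(c);cv2.imwrite(f"pics/{c}1.png",i[:,:,::-1]);print(c,reds(i,2))
a=im[60:360,150:470];cv2.imwrite("pics/w4c.png",cv2.resize(a,None,fx=1.8,fy=1.8,interpolation=cv2.INTER_CUBIC)[:,:,::-1])
E
```

```text
t 5.08 tcp [ 0.5736 -0.0334  0.3296] rpy [ 3.1413e+00 -2.0000e-04 -1.3636e+00] q [ 0.28  0.14  0.02  0.   -1.45 -0.08]
pt view []
pt station [([307.6, 184.2], 0.66)]
wrist [([301, 113, 7, 17, 98], [304.3, 121.2]), ([311, 287, 5, 14, 68], [313.0, 293.5])]
scene [([257, 219, 3, 2, 4], [258.0, 219.5]), ([532, 394, 19, 19, 280], [540.9, 402.9])]
top [([91, 170, 11, 11, 84], [96.1, 174.9]), ([343, 192, 5, 2, 9], [345.2, 192.6]), ([291, 204, 4, 2, 8], [292.5, 204.5])]
```

View pics/w4c.png

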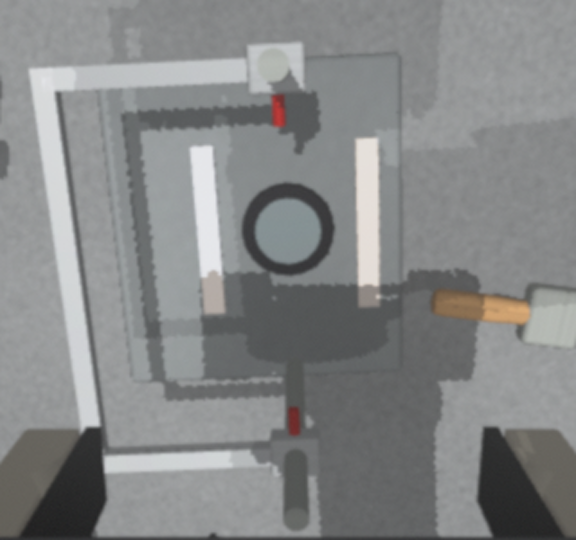

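The crop shows the far tip at wrist pixel about (306,130) and the near tip at about (312,287), with the lens between them. I'll take a second view shifted sideways to get the height.

Emit:
{"op": "arm_command", "data": {"commands": [{"tx":0,"ty":0.06,"tz":-0.05,"twist":0},{"tx":0,"ty":0.15,"tz":-0.05,"twist":0},{"tx":0,"ty":0.25,"tz":-0.05,"twist":0},{"tx":0,"ty":0.33,"tz":-0.05,"twist":0},{"tx":0,"ty":0.38,"tz":-0.05,"twist":0},{"tx":0,"ty":0.4,"tz":-0.05,"twist":0},{"tx":0,"ty":0.4,"tz":-0.05,"twist":0},{"tx":0,"ty":0.4,"tz":-0.05,"twist":0}]}}

```text
t: 5.95
eef_pos: [0.4764, -0.0528, 0.3424]
ee_rot: [-3.141, -0.0, -1.365]
force: [0.8, 0.6, -0.2]
width: 0.0877
gripper_force: 0.0
```

```bash
cat >> red.py <<'E'
import pickle
from scipy.optimize import least_squares
def tips(im):
    "inner end centres of the two red pointers in a wrist picture taken at the station yaw: (far -y, near +y)"
    h=cv2.cvtColor(im,cv2.COLOR_RGB2HSV);m=(((h[...,0]<6)|(h[...,0]>174))&(h[...,1]>120)&(h[...,2]>50)).astype(np.uint8)
    _,l,st,ce=cv2.connectedComponentsWithStats(m);I=sorted(sorted(range(1,len(st)),key=lambda i:-st[i,4])[:2],key=lambda i:ce[i][1])
    a,b=[np.argwhere(l==i) for i in I]
    fa=a[a[:,0]>=a[:,0].max()-1];fb=b[b[:,0]<=b[:,0].min()+1]
    return np.array([[fa[:,1].mean(),a[:,0].max()+.5],[fb[:,1].mean(),b[:,0].min()-.5]])
def fitview(names,extra=()):
    D=[]
    for n in names:
        k,im=pickle.load(open(f"pics/{n}.pkl","rb"));t=tips(im);print(n,t.round(1).tolist());D.append((k,t))
    D+=extra
    def f(p):
        d=.071*np.array([-np.sin(p[3]),np.cos(p[3]),0]);return np.concatenate([(proj(k,p[:3]+s*d)-t[i]) for k,t in D for i,s in((0,-1),(1,1))])
    r=least_squares(f,[.574,-.03,.155,.2]);return r.x.round(4),r.fun.round(1)
E
python3 - <<'E'
from red import *
k,im=look("w5",[],["view","station"])
print(reds(im))
for v in(["w4"],["w5"],["w4","w5"]): print(fitview(v))
kt=calibration("top")
print(fitview(["w4","w5"],[(kt,np.array([[342.5,193],[295.5,204.3]]))]))
print([ (x[0].round(4),np.round(x[1],4)) for x in [tri([ray("wrist",tips(pickle.load(open(f"pics/{n}.pkl","rb"))[1])[i],pickle.load(open(f"pics/{n}.pkl","rb"))[0]) for n in("w4","w5")]) for i in(0,1)]])
s=get_state();print("to cover",shift(np.array([.533,.316,.27])+.045*np.array([.968,-.25,0])-s["eef_pos"]))
E
```

```text
t 6.0 tcp [ 0.4766 -0.0527  0.3421] rpy [ 3.1416 -0.     -1.3652] q [ 0.3  -0.04 -0.14  0.   -1.47 -0.1 ]
pt view []
pt station [([229.7, 179.9], 0.56)]
[([185, 112, 8, 17, 100], [188.0, 120.2]), ([208, 281, 6, 15, 70], [210.5, 287.9])]
w4 [[304.7, 129.5], [312.8, 286.5]]
(array([ 0.5743, -0.0298,  0.1584,  0.2558]), array([-0., -0., -0.,  0.]))
w5 [[188.7, 128.5], [210.0, 280.5]]
(array([ 0.5748, -0.0294,  0.1576,  0.2607]), array([0., 0., 0., 0.]))
w4 [[304.7, 129.5], [312.8, 286.5]]
w5 [[188.7, 128.5], [210.0, 280.5]]
(array([ 0.5744, -0.0298,  0.1587,  0.258 ]), array([-0.4,  0. ,  0. ,  0.1,  0.4, -0.3, -0. ,  0.2]))
w4 [[304.7, 129.5], [312.8, 286.5]]
w5 [[188.7, 128.5], [210.0, 280.5]]
(array([ 0.5745, -0.0296,  0.1583,  0.2585]), array([-0.5,  0.2, -0. ,  0.1,  0.4, -0.1,  0. ,  0.2,  1.1,  0.2,  0. ,
       -0. ]))
[(array([ 0.5922, -0.0985,  0.161 ]), array([0.0001, 0.0001])), (array([0.5564, 0.0388, 0.1585]), array([0.0001, 0.0001]))]
to cover [-1.31757905 -0.68361558  0.28595393]
```

The station fit is consistent: the viewing point is (0.5745, -0.0297, 0.1587), yaw 0.258. Now to the cover.

Emit:
{"op": "arm_command", "data": {"commands": [{"tx":-0.08,"ty":-0.04,"tz":0,"twist":0},{"tx":-0.22,"ty":-0.11,"tz":0,"twist":-0.02},{"tx":-0.37,"ty":-0.19,"tz":0,"twist":-0.04},{"tx":-0.52,"ty":-0.27,"tz":0,"twist":-0.06},{"tx":-0.66,"ty":-0.34,"tz":0,"twist":-0.08},{"tx":-0.78,"ty":-0.4,"tz":0,"twist":-0.1},{"tx":-0.86,"ty":-0.44,"tz":0,"twist":-0.1},{"tx":-0.9,"ty":-0.46,"tz":0,"twist":-0.1}]}}

```text
t: 6.77
eef_pos: [0.5434, 0.1942, 0.3403]
ee_rot: [3.139, -0.0, -1.049]
force: [1.0, -0.4, 0.1]
width: 0.0877
gripper_force: 0.0
```

Emit:
{"op": "arm_command", "data": {"commands": [{"tx":-0.05,"ty":-0.05,"tz":0.03,"twist":-0.03},{"tx":-0.12,"ty":-0.12,"tz":0.08,"twist":-0.065},{"tx":-0.18,"ty":-0.18,"tz":0.14,"twist":-0.1},{"tx":-0.24,"ty":-0.24,"tz":0.2,"twist":-0.135},{"tx":-0.29,"ty":-0.3,"tz":0.25,"twist":-0.17},{"tx":-0.33,"ty":-0.34,"tz":0.28,"twist":-0.205},{"tx":-0.33,"ty":-0.34,"tz":0.28,"twist":-0.24},{"tx":-0.33,"ty":-0.34,"tz":0.28,"twist":-0.254}]}}

```text
t: 7.43
eef_pos: [0.5755, 0.3052, 0.27]
ee_rot: [3.139, 0.002, -0.247]
force: [0.3, -0.4, 0.5]
width: 0.0878
gripper_force: 0.0
```

```bash
cat > cov.py <<'E'
from h import *
import pickle
def cmask(n):
    k,im=pickle.load(open(f"pics/{n}.pkl","rb"));g=im.min(2).astype(int);mx=im.max(2).astype(int)
    c=proj(k,np.array([.533,.316,.02])).round().astype(int)
    r=np.zeros((480,640),np.uint8);cv2.circle(r,tuple(int(v) for v in c),95,1,-1)
    m=((mx>75)&(r>0)).astype(np.uint8)   # black mat vs anything brighter
    _,lab,st,ce=cv2.connectedComponentsWithStats(m)
    i=min((j for j in range(1,len(st)) if st[j,4]>1500),key=lambda j:np.hypot(*(ce[j]-c)))
    m=(lab==i).astype(np.uint8);m=cv2.morphologyEx(m,cv2.MORPH_CLOSE,np.ones((9,9)))
    o=im.copy();o[m>0]=o[m>0]//2+[120,0,0];cv2.imwrite(f"pics/{n}m.png",o[:,:,::-1]);return k,m
E
python3 - <<'E'
from cov import *
look("w6",["cover"],["cover_mid"])
k,m=cmask("w6");print(m.sum());print(fit([(k,m)],[.533,.316,-.25,.022],.016))
E
```

```text
t 7.48 tcp [0.5756 0.305  0.2707] rpy [ 3.1395e+00  1.2000e-03 -2.4680e-01] q [ 0.79  0.29  0.08  0.   -1.37  0.54]
cover [([288.0, 174.0, 341.0, 281.0], 0.9), ([319.0, 418.0, 361.0, 433.0], 0.87), ([148.0, 295.0, 167.0, 318.0], 0.72)]
pt cover_mid [([307.8, 231.7], 0.85)]
5761
(array([ 0.53113685,  0.31342674, -0.25300101,  0.01836529]), np.float64(14.574058324705742))
```

View pics/w6m.png

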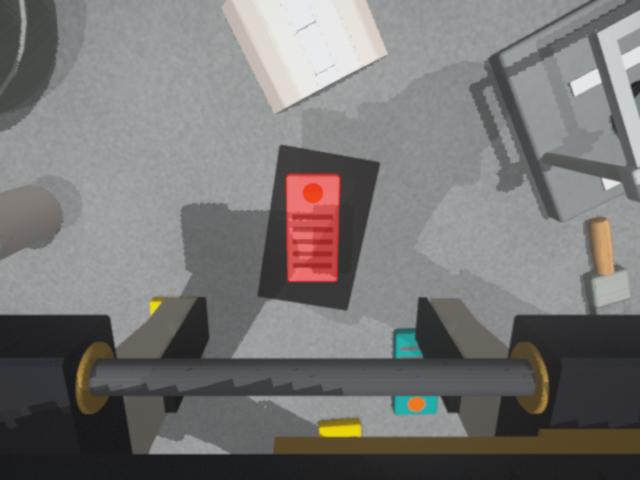

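The mask fits the white cover well, centred at (313,228): position (0.531, 0.3134), yaw -0.253. I'll move above it and measure again from lower.

Emit:
{"op": "arm_command", "data": {"commands": [{"tx":-0.03,"ty":0.002,"tz":0.04,"twist":0},{"tx":-0.07,"ty":0.004,"tz":0.12,"twist":0},{"tx":-0.11,"ty":0.006,"tz":0.2,"twist":0.002},{"tx":-0.14,"ty":0.008,"tz":0.28,"twist":0.002},{"tx":-0.17,"ty":0.01,"tz":0.35,"twist":0.002},{"tx":-0.181,"ty":0.011,"tz":0.39,"twist":0.002},{"tx":-0.181,"ty":0.011,"tz":0.4,"twist":0.002},{"tx":-0.181,"ty":0.011,"tz":0.4,"twist":0.002}]}}

```text
t: 8.25
eef_pos: [0.5311, 0.3133, 0.1721]
ee_rot: [3.141, -0.0, -0.26]
force: [0.4, 0.2, 0.7]
width: 0.0877
gripper_force: 0.0
```

```bash
python3 - <<'E'
from cov import *
look("w7",[],["cover_mid"])
v=[cmask(n) for n in("w6","w7")]
for w in([v[1]],v): print(fit(w,[.531,.3134,-.25,.022],.016))
x,e=fit(v,[.531,.3134,-.25,.022],.016);s=get_state();print(shift([x[0]-s["eef_pos"][0],x[1]-s["eef_pos"][1],.009-s["eef_pos"][2]]))
E
```

```text
t 8.3 tcp [0.5316 0.3136 0.1729] rpy [-3.1411e+00 -8.0000e-04 -2.6000e-01] q [ 0.85  0.28 -0.15  0.   -1.14  0.46]
pt cover_mid [([309.5, 210.7], 0.72), ([442.2, 389.7], 0.6)]
(array([ 0.53217093,  0.31321666, -0.25097244,  0.02092941]), np.float64(38.753638751996036))
(array([ 0.53181709,  0.31324835, -0.25134696,  0.01994247]), np.float64(53.84287416248547))
[-4.95303154e-04  2.90841164e-03  6.57253922e-01]
```

Emit:
{"op": "arm_command", "data": {"commands": [{"tx":0,"ty":0.002,"tz":0.07,"twist":-0.002},{"tx":0,"ty":0.003,"tz":0.18,"twist":-0.002},{"tx":0,"ty":0.003,"tz":0.3,"twist":-0.002},{"tx":0,"ty":0.003,"tz":0.41,"twist":-0.002},{"tx":0,"ty":0.003,"tz":0.51,"twist":-0.002},{"tx":0,"ty":0.003,"tz":0.58,"twist":-0.002},{"tx":0,"ty":0.003,"tz":0.63,"twist":-0.002},{"tx":0,"ty":0.003,"tz":0.65,"twist":-0.002}]}}

```text
t: 9.02
eef_pos: [0.5308, 0.3124, 0.0084]
ee_rot: [3.14, 0.001, -0.254]
force: [-0.6, -0.0, 0.9]
width: 0.0874
gripper_force: 0.0
```

Emit:
{"op": "arm_command", "data": {"commands": [{"tx":0,"ty":0,"tz":0,"twist":0},{"tx":0,"ty":0,"tz":0,"twist":0},{"tx":0,"ty":0,"tz":0,"twist":0},{"tx":0,"ty":0,"tz":0,"twist":0},{"tx":0,"ty":0,"tz":0,"twist":0},{"tx":0,"ty":0,"tz":0,"twist":0},{"tx":0,"ty":0,"tz":0,"twist":0},{"tx":0,"ty":0,"tz":0,"twist":0}], "claw": 0.4, "grip_force": 20}}

```text
t: 9.68
eef_pos: [0.5307, 0.3128, 0.0099]
ee_rot: [-3.141, -0.0, -0.253]
force: [0.4, -0.1, -0.3]
width: 0.0398
gripper_force: 0.0
```

The opening is 39.8 mm with no pad force, which isn't what a 56 mm cover should give. I'll look.

```bash
python3 - <<'E'
from h import *
k,im=look("w8",[],["cover_mid"]);print(get_state()["width"],get_state()["gripper_force"])
s=grab_frame("scene")[285:425,320:520];s=cv2.resize(s,(640,448),interpolation=cv2.INTER_CUBIC)
o=np.hstack([cv2.resize(im[120:480,60:560],(400,288)),cv2.resize(s,(400,288))]);cv2.imwrite("pics/w8c.png",o[:,:,::-1])
E
```

```text
t 9.73 tcp [0.5307 0.3128 0.0098] rpy [-3.1414e+00 -1.0000e-04 -2.5300e-01] q [ 0.85  0.44 -0.34  0.   -0.8   0.47]
pt cover_mid [([308.0, 291.2], 0.71)]
0.036272940816836664 0.0
```

View pics/w8c.png

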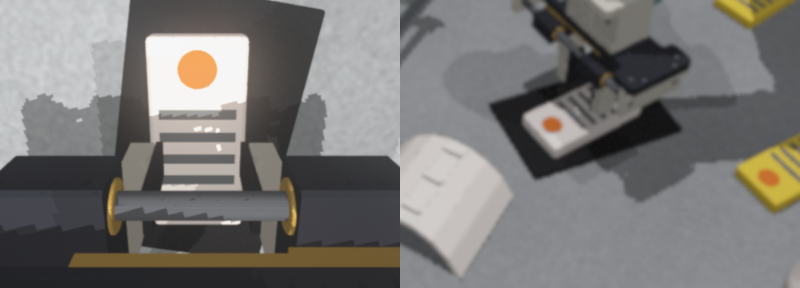

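The picture shows the cover undisturbed at composite (197,130), with the fingers closing above it. So these fingers swing and their tips retract when open, standing at least 12 mm behind the TCP at this opening. I'll reopen, go about 10 mm lower and try again.

Emit:
{"op": "arm_command", "data": {"commands": [{"tx":0,"ty":0,"tz":0,"twist":0},{"tx":0,"ty":0,"tz":0,"twist":0},{"tx":0,"ty":0,"tz":0,"twist":0},{"tx":0,"ty":0,"tz":0,"twist":0},{"tx":0,"ty":0,"tz":0,"twist":0},{"tx":0,"ty":0,"tz":0,"twist":0},{"tx":0,"ty":0,"tz":0,"twist":0},{"tx":0,"ty":0,"tz":0,"twist":0}], "claw": 0.85}}

```text
t: 10.5
eef_pos: [0.5307, 0.3128, 0.0097]
ee_rot: [-3.142, -0.0, -0.253]
force: [-0.6, -0.4, -0.0]
width: 0.074
gripper_force: 0.0
```

```bash
python3 - <<'E'
from h import *
import pickle
look("w9",[],["cover_mid"]);print(get_state()["width"])
for n in("w7","w8","w9"):
    im=pickle.load(open(f"pics/{n}.pkl","rb"))[1];g=im.sum(2)//3
    print(n)
    for r in range(284,420,12): print(r,[int(v) for v in g[r,180:300:5]])
E
```

```text
t 10.55 tcp [0.5307 0.3127 0.0096] rpy [ 3.1416 -0.     -0.2531] q [ 0.85  0.44 -0.34  0.   -0.8   0.47]
pt cover_mid [([305.6, 290.2], 0.89)]
0.0744142070621708
w7
284 [107, 107, 110, 109, 108, 106, 109, 106, 108, 107, 106, 107, 109, 44, 46, 47, 45, 46, 48, 50, 51, 52, 52, 53]
296 [108, 107, 106, 107, 96, 95, 108, 111, 105, 109, 106, 112, 101, 44, 46, 47, 47, 47, 49, 48, 50, 50, 51, 52]
308 [104, 104, 77, 43, 40, 41, 105, 107, 106, 106, 106, 106, 105, 107, 108, 109, 111, 112, 110, 111, 110, 111, 111, 159]
320 [100, 44, 41, 39, 39, 39, 102, 107, 104, 104, 106, 106, 109, 108, 106, 109, 108, 112, 113, 111, 111, 123, 166, 146]
332 [38, 39, 40, 38, 36, 37, 103, 107, 109, 107, 108, 104, 109, 107, 107, 109, 112, 107, 114, 160, 164, 161, 146, 143]
344 [36, 33, 36, 37, 34, 43, 111, 110, 108, 106, 105, 112, 109, 108, 111, 112, 112, 116, 161, 161, 160, 151, 143, 146]
356 [33, 34, 33, 35, 49, 107, 107, 107, 111, 108, 107, 109, 107, 110, 109, 111, 123, 160, 162, 159, 147, 143, 141, 144]
368 [81, 80, 81, 81, 81, 81, 81, 81, 80, 79, 80, 81, 81, 82, 84, 82, 82, 84, 83, 83, 85, 84, 84, 76]
380 [98, 
[... 2414 characters left out ...]
, 49, 48, 122, 170, 164, 89, 90, 101, 105, 107, 107, 108]
356 [112, 39, 40, 38, 36, 38, 38, 38, 46, 46, 45, 47, 47, 48, 94, 204, 207, 207, 207, 206, 206, 206, 206, 207]
368 [95, 95, 95, 90, 94, 95, 95, 95, 95, 95, 95, 94, 95, 96, 96, 95, 96, 96, 97, 97, 97, 98, 98, 97]
380 [114, 114, 115, 115, 115, 114, 115, 115, 114, 113, 101, 79, 114, 116, 115, 114, 114, 102, 116, 117, 116, 116, 116, 117]
392 [70, 79, 71, 69, 71, 71, 71, 71, 70, 70, 71, 70, 70, 72, 72, 72, 71, 73, 72, 72, 72, 71, 78, 73]
404 [106, 74, 42, 41, 36, 42, 42, 41, 42, 41, 43, 42, 40, 42, 42, 43, 44, 42, 41, 40, 40, 41, 40, 39]
416 [106, 108, 125, 41, 41, 39, 39, 42, 41, 39, 42, 42, 41, 43, 42, 42, 39, 39, 37, 38, 39, 40, 39, 40]
```

The pixel columns confirm it: the fingertip edge at column 262 hid the cover edge at column 250, so the tips were above the cover, and the cover has not moved. I'll lower 10 mm and close to about 48 mm as a test.

Emit:
{"op": "arm_command", "data": {"commands": [{"tx":0,"ty":0,"tz":0.006,"twist":0},{"tx":0,"ty":0,"tz":0.012,"twist":0},{"tx":0,"ty":0,"tz":0.018,"twist":0},{"tx":0,"ty":0,"tz":0.024,"twist":0},{"tx":0,"ty":0,"tz":0.03,"twist":0},{"tx":0,"ty":0,"tz":0.035,"twist":0},{"tx":0,"ty":0,"tz":0.04,"twist":0},{"tx":0,"ty":0,"tz":0.04,"twist":0}]}}

```text
t: 11.27
eef_pos: [0.5305, 0.3126, -0.0006]
ee_rot: [3.141, 0.0, -0.253]
force: [-0.1, 0.2, -0.5]
width: 0.0744
gripper_force: 0.0
```

Emit:
{"op": "arm_command", "data": {"commands": [{"tx":0,"ty":0,"tz":0,"twist":0},{"tx":0,"ty":0,"tz":0,"twist":0},{"tx":0,"ty":0,"tz":0,"twist":0},{"tx":0,"ty":0,"tz":0,"twist":0},{"tx":0,"ty":0,"tz":0,"twist":0},{"tx":0,"ty":0,"tz":0,"twist":0},{"tx":0,"ty":0,"tz":0,"twist":0},{"tx":0,"ty":0,"tz":0,"twist":0}], "claw": 0.52, "grip_force": 6}}

```text
t: 11.93
eef_pos: [0.5306, 0.3127, -0.0003]
ee_rot: [3.142, 0.0, -0.253]
force: [-0.8, -0.2, 0.3]
width: 0.0453
gripper_force: 0.0
```

Emit:
{"op": "arm_command", "data": {"commands": [{"tx":0,"ty":0,"tz":0,"twist":0},{"tx":0,"ty":0,"tz":0,"twist":0},{"tx":0,"ty":0,"tz":0,"twist":0},{"tx":0,"ty":0,"tz":0,"twist":0},{"tx":0,"ty":0,"tz":0.01,"twist":0},{"tx":0,"ty":0,"tz":0.02,"twist":0},{"tx":0,"ty":0,"tz":0.03,"twist":0},{"tx":0,"ty":0,"tz":0.04,"twist":0}], "claw": 0.85}}

```text
t: 12.6
eef_pos: [0.5306, 0.3126, -0.0107]
ee_rot: [3.141, 0.0, -0.253]
force: [0.0, -0.1, 0.9]
width: 0.0744
gripper_force: 0.0
```

Emit:
{"op": "arm_command", "data": {"commands": [{"tx":0,"ty":0,"tz":0,"twist":0},{"tx":0,"ty":0,"tz":0,"twist":0},{"tx":0,"ty":0,"tz":0,"twist":0},{"tx":0,"ty":0,"tz":0,"twist":0},{"tx":0,"ty":0,"tz":0,"twist":0},{"tx":0,"ty":0,"tz":0,"twist":0},{"tx":0,"ty":0,"tz":0,"twist":0},{"tx":0,"ty":0,"tz":0,"twist":0}], "claw": 0.54, "grip_force": 6}}

```text
t: 13.27
eef_pos: [0.5307, 0.3128, -0.0103]
ee_rot: [-3.141, -0.0, -0.253]
force: [-0.2, -0.7, -0.5]
width: 0.0551
gripper_force: 6.0
```

```bash
python3 - <<'E'
from h import *
k,im=look("w10",[],["cover_mid"]);print(get_state()["width"])
g=im.sum(2)//3
for r in range(284,366,9): print(r,[int(v) for v in g[r,210:300:4]])
cv2.imwrite("pics/w10c.png",cv2.resize(im[150:450,110:510],(800,600),interpolation=cv2.INTER_CUBIC)[:,:,::-1])
E
```

```text
t 13.32 tcp [ 0.5307  0.3128 -0.0103] rpy [-3.1414e+00 -1.0000e-04 -2.5310e-01] q [ 0.85  0.46 -0.35 -0.   -0.75  0.47]
pt cover_mid [([312.1, 309.5], 0.57)]
0.055650523670613836
284 [58, 59, 62, 62, 65, 68, 69, 73, 74, 163, 183, 187, 149, 111, 112, 114, 115, 116, 117, 117, 118, 118, 119]
293 [55, 57, 58, 61, 62, 63, 66, 68, 71, 149, 179, 183, 185, 185, 186, 187, 187, 187, 187, 188, 188, 188, 189]
302 [127, 128, 128, 129, 129, 130, 89, 63, 64, 135, 176, 183, 183, 184, 184, 184, 184, 185, 185, 185, 185, 186, 186]
311 [127, 126, 128, 127, 128, 99, 58, 59, 60, 111, 174, 181, 174, 101, 102, 102, 104, 104, 105, 106, 106, 106, 107]
320 [126, 127, 127, 124, 110, 53, 55, 54, 55, 89, 171, 179, 181, 180, 181, 181, 181, 181, 182, 181, 182, 182, 182]
329 [126, 127, 130, 122, 51, 51, 52, 51, 53, 69, 169, 179, 179, 179, 179, 180, 180, 181, 180, 181, 181, 181, 182]
338 [126, 125, 113, 49, 46, 48, 47, 48, 49, 55, 167, 178, 179, 98, 95, 95, 96, 97, 97, 97, 97, 96, 97]
347 [126, 117, 46, 46, 45, 45, 45, 46, 46, 51, 163, 177, 178, 131, 127, 129, 128, 128, 129, 129, 128, 129, 129]
356 [119, 48, 43, 45, 43, 44, 43, 46, 47, 49, 154, 175, 176, 175, 175, 175, 175, 176, 175, 176, 176, 175, 176]
365 [82, 86, 86, 86, 87, 86, 87, 87, 85, 84, 86, 87, 87, 89, 87, 88, 87, 88, 89, 89, 88, 89, 89]
```

The fingers now hold at 55.6 mm, and the image puts the tips near z 0.015. I'll open slightly, go about 4 mm lower for a fuller bite, and grip firmly.

Emit:
{"op": "arm_command", "data": {"commands": [{"tx":0,"ty":0,"tz":0,"twist":0},{"tx":0,"ty":0,"tz":0,"twist":0},{"tx":0,"ty":0,"tz":0,"twist":0},{"tx":0,"ty":0,"tz":0.004,"twist":0},{"tx":0,"ty":0,"tz":0.008,"twist":0},{"tx":0,"ty":0,"tz":0.012,"twist":0},{"tx":0,"ty":0,"tz":0.016,"twist":0},{"tx":0,"ty":0,"tz":0.016,"twist":0}], "claw": 0.78}}

```text
t: 14.03
eef_pos: [0.5305, 0.3126, -0.0147]
ee_rot: [3.141, 0.0, -0.253]
force: [-0.3, -0.5, -0.2]
width: 0.0679
gripper_force: 0.0
```

Emit:
{"op": "arm_command", "data": {"commands": [{"tx":0,"ty":0,"tz":0,"twist":0},{"tx":0,"ty":0,"tz":0,"twist":0},{"tx":0,"ty":0,"tz":0,"twist":0},{"tx":0,"ty":0,"tz":0,"twist":0},{"tx":0,"ty":0,"tz":0,"twist":0},{"tx":0,"ty":0,"tz":0,"twist":0},{"tx":0,"ty":0,"tz":0,"twist":0},{"tx":0,"ty":0,"tz":0,"twist":0}], "claw": 0.4, "grip_force": 20}}

```text
t: 14.7
eef_pos: [0.5307, 0.3127, -0.0143]
ee_rot: [-3.142, -0.0, -0.253]
force: [-0.9, 0.7, 0.2]
width: 0.0555
gripper_force: 20.0
```

The cover is gripped at 20 N. Lifting.

Emit:
{"op": "arm_command", "data": {"commands": [{"tx":0,"ty":0,"tz":-0.02,"twist":0},{"tx":0,"ty":0,"tz":-0.08,"twist":0},{"tx":0,"ty":0,"tz":-0.2,"twist":0},{"tx":0,"ty":0,"tz":-0.35,"twist":0},{"tx":0,"ty":0,"tz":-0.51,"twist":0},{"tx":0,"ty":0,"tz":-0.67,"twist":0},{"tx":0,"ty":0,"tz":-0.83,"twist":0},{"tx":0,"ty":0,"tz":-0.95,"twist":0}]}}

```text
t: 15.37
eef_pos: [0.5311, 0.3129, 0.2277]
ee_rot: [-3.139, -0.002, -0.253]
force: [0.3, 1.2, -0.8]
width: 0.0557
gripper_force: 20.0
```

Emit:
{"op": "arm_command", "data": {"commands": [{"tx":0,"ty":0.02,"tz":-0.05,"twist":0},{"tx":0.04,"ty":0.1,"tz":-0.08,"twist":0.02},{"tx":0.1,"ty":0.24,"tz":-0.1,"twist":0.05},{"tx":0.16,"ty":0.39,"tz":-0.1,"twist":0.08},{"tx":0.22,"ty":0.54,"tz":-0.1,"twist":0.11},{"tx":0.28,"ty":0.69,"tz":-0.1,"twist":0.14},{"tx":0.33,"ty":0.82,"tz":-0.1,"twist":0.17},{"tx":0.36,"ty":0.9,"tz":-0.1,"twist":0.2}]}}

```text
t: 16.03
eef_pos: [0.5608, 0.0691, 0.2482]
ee_rot: [3.141, 0.0, -0.888]
force: [-1.0, 0.7, -0.8]
width: 0.0556
gripper_force: 20.0
```

```bash
cat > go.py <<'E'
from h import *
def go(p,yaw):
    s=get_state();R=Rot.from_euler("xyz",s["ee_rot"]).as_matrix();y=np.arctan2(R[1,0],R[0,0])
    d=(yaw-y+np.pi)%(2*np.pi)-np.pi
    print("tcp",s["eef_pos"].round(4),"yaw",round(y,4),"w",round(s["width"],4),"gf",s["gripper_force"],"-> shift",shift(np.asarray(p)-s["eef_pos"]).round(3),"twist",round(-d/np.pi,4))
E
python3 - <<'E'
from go import *
go([.5745,-.0297,.24],.258-np.pi/2)
E
```

```text
tcp [0.5608 0.0691 0.2482] yaw -0.8876 w 0.0556 gf 19.99392181634903 -> shift [0.341 0.207 0.033] twist 0.1353
```

Emit:
{"op": "arm_command", "data": {"commands": [{"tx":0.05,"ty":0.03,"tz":0,"twist":0.02},{"tx":0.12,"ty":0.07,"tz":0,"twist":0.045},{"tx":0.19,"ty":0.115,"tz":0,"twist":0.075},{"tx":0.26,"ty":0.16,"tz":0,"twist":0.1},{"tx":0.31,"ty":0.19,"tz":0,"twist":0.12},{"tx":0.335,"ty":0.203,"tz":0,"twist":0.135},{"tx":0.341,"ty":0.207,"tz":0,"twist":0.135},{"tx":0.341,"ty":0.207,"tz":0,"twist":0.135}]}}

```text
t: 16.7
eef_pos: [0.5753, -0.0269, 0.2479]
ee_rot: [3.141, 0.0, -1.305]
force: [0.8, 0.1, -1.0]
width: 0.0558
gripper_force: 20.0
```

```bash
python3 - <<'E'
from go import *
from red import reds
k,im=look("w11",[],["cover_mid","view"]);print(reds(im))
go([.5745,-.0297,.17],.258-np.pi/2)
d=.071*np.array([-np.sin(.258),np.cos(.258),0]);v=np.array([.5745,-.0297,.1587]);print("tips px",proj(k,v-d),proj(k,v+d))
# held cover: bright mask, orange dot
h=cv2.cvtColor(im,cv2.COLOR_RGB2HSV);o=((h[...,0]>6)&(h[...,0]<20)&(h[...,1]>150)).astype(np.uint8)
_,l,st,ce=cv2.connectedComponentsWithStats(o);print([(st[i].tolist(),ce[i].round(1).tolist()) for i in range(1,len(st)) if st[i,4]>100])
g=im.min(2)
for r in(200,215,230,245,260,275): print(r,[int(x) for x in g[r,200:420:8]])
print([int(x) for x in g[120:300:5,312]])
s=get_state();p=s["eef_pos"]+[0,0,.0363];yaw=s["ee_rot"][2];c=np.array([np.cos(yaw),np.sin(yaw),0]);n=np.array([-c[1],c[0],0])
print("pred far corners",[proj(k,p+.06*c+a*.028*n).round(1) for a in(-1,1)],"dot",proj(k,p+.042*c).round(1))
E
```

```text
t 16.75 tcp [ 0.5754 -0.0264  0.2479] rpy [ 3.1411e+00  2.0000e-04 -1.3043e+00] q [ 0.29  0.17 -0.13 -0.   -1.28 -0.03]
pt cover_mid [([311.5, 311.1], 0.83)]
pt view []
[([310, 105, 9, 23, 188], [313.7, 116.0])]
tcp [ 0.5756 -0.0258  0.2481] yaw -1.3038 w 0.0558 gf 19.999845027923584 -> shift [0.014 0.008 0.312] twist 0.0029
tips px [313.0194134  126.63354311] [311.27457303 324.29825529]
[([284, 194, 56, 55, 2390], [311.9, 220.9])]
200 [146, 134, 106, 151, 152, 175, 214, 214, 215, 214, 213, 213, 62, 59, 60, 60, 61, 214, 213, 213, 213, 213, 212, 160, 139, 134, 136, 133]
215 [143, 136, 107, 151, 153, 162, 214, 214, 214, 214, 214, 61, 61, 60, 62, 60, 60, 60, 213, 214, 212, 213, 213, 138, 127, 137, 129, 107]
230 [134, 134, 106, 141, 153, 150, 214, 214, 214, 214, 213, 62, 61, 60, 60, 60, 59, 59, 213, 213, 212, 213, 213, 108, 102, 91, 91, 90]
245 [129, 134, 104, 123, 152, 153, 214, 213, 214, 214, 213, 213, 168, 59, 60, 59, 178, 213, 214, 213, 212, 212, 212, 93, 123, 90, 78, 74]
260 [140, 133, 91, 99, 135, 134, 211, 212, 212, 212, 213, 213, 213, 212, 212, 213, 212, 212, 212, 211, 212, 211, 208, 101, 147, 106, 102, 98]
275 [147, 148, 107, 112, 148, 147, 205, 212, 213, 213, 212, 212, 211, 212, 211, 211, 212, 211, 213, 212, 211, 211, 201, 103, 103, 100, 99, 98]
[53, 52, 88, 130, 131, 132, 132, 132, 133, 112, 118, 178, 207, 214, 214, 61, 60, 61, 60, 62, 60, 59, 60, 60, 59, 60, 157, 213, 212, 212, 212, 211, 104, 80, 79, 130]
pred far corners [array([383.4, 182.3]), array([230.3, 182.4])] dot [307.1 229.6]
```

The held cover looks smaller than predicted, so it may be lower or tilted. I'll check the depth using the dot diameter and corners.

```bash
cat > dot.py <<'E'
from h import *
import pickle
def dotfit(k,im):
    h=cv2.cvtColor(im,cv2.COLOR_RGB2HSV);o=((h[...,0]>4)&(h[...,0]<22)&(h[...,1]>120)).astype(np.uint8)
    _,l,st,ce=cv2.connectedComponentsWithStats(o);i=max((j for j in range(1,len(st)) if ce[j][1]<300),key=lambda j:st[j,4])
    c,_=cv2.findContours((l==i).astype(np.uint8),cv2.RETR_EXTERNAL,cv2.CHAIN_APPROX_NONE);e=cv2.fitEllipse(max(c,key=len))
    return np.array(e[0]),np.array(e[1])+1,e[2],st[i]
if __name__=="__main__":
    for n in("w6","w7","w8","w9","w10","w11"):
        k,im=pickle.load(open(f"pics/{n}.pkl","rb"));c,ax,a,st=dotfit(k,im)
        M=k["extrinsics"];K=k["camera_matrix"]
        best=None
        for z in np.arange(-.01,.32,.0005):   # level dot of 22 mm: match width
            P=atz(ray("wrist",c,k),z);q=[proj(k,P+.011*np.array([np.cos(t),np.sin(t),0])) for t in np.linspace(0,6.28,24)]
            e=cv2.fitEllipse(np.array(q,np.float32));d=abs(max(e[1])-max(ax))
            if best is None or d<best[0]: best=(d,z,P.round(4),np.round(e[1],1))
        print(n,c.round(1),ax.round(1),round(a),"camz",M[2,3].round(4),"z of dot",best[1].round(4),best[2:])
E
python3 dot.py
```

```text
w6 [312.4 192.7] [19.3 19.4] 91 camz 0.459 z of dot -0.0095 (array([ 0.5663,  0.3041, -0.0095]), array([19.2, 19.4]))
w7 [308.8 161.4] [26.1 26.5] 168 camz 0.3613 z of dot 0.005 (array([0.5704, 0.3035, 0.005 ]), array([26.2, 26.5]))
w8 [306.2 206.6] [47.7 48.5] 90 camz 0.1991 z of dot 0.013 (array([0.5704, 0.3036, 0.013 ]), array([47.4, 48.5]))
w9 [305.9 206.6] [48.  48.8] 89 camz 0.1988 z of dot 0.014 (array([0.5707, 0.3035, 0.014 ]), array([47.7, 48.8]))
w10 [311.7 218.3] [53.1 54.5] 89 camz 0.1789 z of dot 0.015 (array([0.5701, 0.3011, 0.015 ]), array([52.9, 54.5]))
w11 [311.8 220.9] [55.4 56.9] 94 camz 0.437 z of dot 0.2805 (array([ 0.5855, -0.0691,  0.2805]), array([55.2, 57. ]))
```

The dot check is consistent with no slip, since the same diameter bias showed before the grip. I'll now work out the camera's bias in the tool frame from the dot and use it for both alignments.

```bash
python3 - <<'E'
from dot import *
from red import reds
for n,z in(("w6",.022),("w7",.022),("w8",.022),("w9",.022),("w10",.022)):
    k,im=pickle.load(open(f"pics/{n}.pkl","rb"));P=atz(ray("wrist",dotfit(k,im)[0],k),z);print(n,P.round(4))
# held cover in tool frame
T=np.array([[0,-.951,-.309],[1,.001,-.001],[.001,-.309,.951]])
for n,tz in(("w10",-.0103),("w11",.2479)):
    k,im=pickle.load(open(f"pics/{n}.pkl","rb"));Rc=k["extrinsics"][:3,:3]@T.T
    tcp=k["extrinsics"][:3,3]-Rc@np.array([.0856,-.0005,-.1892]);print(n,"tcp from cam",tcp.round(4))
    top=.022 if n=="w10" else tcp[2]+.0363
    P=atz(ray("wrist",dotfit(k,im)[0],k),top);print("dot in tool",(Rc.T@(P-tcp)).round(4))
    g=im.min(2).astype(float)
    # left/right edges of the held cover at rows between end and fingers -> yaw in tool
    for r in(185,200,220,240,260,280):
        d=np.abs(np.diff(cv2.GaussianBlur(g,(0,0),1)[r]));print(r,210+int(np.argmax(d[210:270])),360+int(np.argmax(d[360:415])),end=" | ")
    print()
E
```

```text
w6 [0.5724 0.3028 0.022 ]
w7 [0.5723 0.3029 0.022 ]
w8 [0.5724 0.303  0.022 ]
w9 [0.5724 0.303  0.022 ]
w10 [0.5718 0.3006 0.022 ]
w10 tcp from cam [ 0.5283  0.3111 -0.0103]
dot in tool [ 0.0448 -0.0007 -0.0323]
185 239 384 | 200 240 383 | 220 241 382 | 240 242 381 | 260 243 380 | 280 244 379 | 
w11 tcp from cam [ 0.5734 -0.027   0.2477]
dot in tool [ 0.0448 -0.0006 -0.0363]
185 219 384 | 200 239 384 | 220 221 383 | 240 223 382 | 260 242 381 | 280 255 380 |
```

The camera measurements agree across depths. In camera-measured tool coordinates the cover centre is at (0.8, 1.5) mm, so the viewing target is TCP (0.5758, -0.0285, 0.1304) at yaw -1.313. Descending there.

Emit:
{"op": "arm_command", "data": {"commands": [{"tx":0.004,"ty":0.001,"tz":0,"twist":0.001},{"tx":0.008,"ty":0.002,"tz":0.02,"twist":0.003},{"tx":0.011,"ty":0.002,"tz":0.07,"twist":0.003},{"tx":0.011,"ty":0.002,"tz":0.13,"twist":0.003},{"tx":0.011,"ty":0.002,"tz":0.19,"twist":0.003},{"tx":0.011,"ty":0.002,"tz":0.24,"twist":0.003},{"tx":0.011,"ty":0.002,"tz":0.27,"twist":0.003},{"tx":0.011,"ty":0.002,"tz":0.28,"twist":0.003}]}}

```text
t: 17.52
eef_pos: [0.5751, -0.029, 0.1765]
ee_rot: [3.139, 0.0, -1.315]
force: [-0.7, 0.6, -0.6]
width: 0.0557
gripper_force: 20.0
```

```bash
python3 - <<'E'
from go import *
for _ in range(2):
    go([.5758,-.0285,.1304],-1.3128);grab_frame("top")
E
```

```text
tcp [ 0.5751 -0.029   0.1765] yaw -1.3147 w 0.0557 gf 19.999712705612183 -> shift [-0.001 -0.004  0.185] twist -0.0006
tcp [ 0.5754 -0.029   0.177 ] yaw -1.3146 w 0.0557 gf 19.99995857477188 -> shift [-0.002 -0.002  0.186] twist -0.0006
```

Emit:
{"op": "arm_command", "data": {"commands": [{"tx":-0.001,"ty":-0.002,"tz":0.02,"twist":0},{"tx":-0.002,"ty":-0.003,"tz":0.05,"twist":0},{"tx":-0.002,"ty":-0.003,"tz":0.085,"twist":0},{"tx":-0.002,"ty":-0.003,"tz":0.12,"twist":0},{"tx":-0.002,"ty":-0.003,"tz":0.15,"twist":0},{"tx":-0.002,"ty":-0.003,"tz":0.172,"twist":0},{"tx":-0.002,"ty":-0.003,"tz":0.184,"twist":0},{"tx":-0.002,"ty":-0.003,"tz":0.186,"twist":0}]}}

```text
t: 18.28
eef_pos: [0.5762, -0.0286, 0.1308]
ee_rot: [3.14, 0.0, -1.315]
force: [0.6, -0.5, -0.5]
width: 0.0552
gripper_force: 20.0
```

```bash
python3 - <<'E'
from go import *
from dot import dotfit
from red import reds
go([.5758,-.0285,.1304],-1.3128)
k,im=look("w12",[],[]);print(reds(im),dotfit(k,im)[0])
s=grab_frame("scene");t=grab_frame("top");go([.5758,-.0285,.1304],-1.3128)
d=np.array([-np.sin(.258),np.cos(.258),0]);v=np.array([.5745,-.0297,.1587])
print("far tip px pred",proj(k,v-.071*d).round(1),"dot pred",proj(k,v-.042*d+[0,0,.008]).round(1))
a=cv2.resize(im[60:360,110:510],(400,300));b=cv2.resize(s[180:330,200:400],(400,300),interpolation=cv2.INTER_CUBIC)
cv2.imwrite("pics/hold.png",np.hstack([a,b])[:,:,::-1])
E
```

```text
tcp [ 0.5762 -0.0286  0.1308] yaw -1.315 w 0.0552 gf 19.999873638153076 -> shift [-0.001  0.001  0.001] twist -0.0007
t 18.33 tcp [ 0.5764 -0.0285  0.1312] rpy [ 3.1409e+00 -1.0000e-04 -1.3149e+00] q [ 0.29  0.25 -0.3   0.   -1.03 -0.03]
[([307, 108, 15, 39, 561], [314.2, 126.8])] [311.92965698 220.89746094]
tcp [ 0.5769 -0.0284  0.1319] yaw -1.3148 w 0.0553 gf 19.99988079071045 -> shift [-0.001  0.004  0.006] twist -0.0007
far tip px pred [313.2 145.1] dot pred [313.4 225.2]
```

View pics/hold.png

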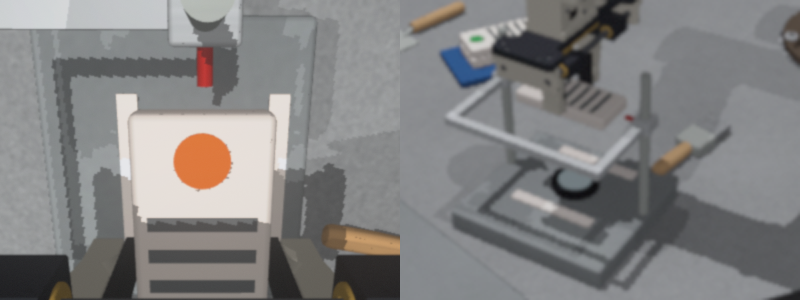

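The hold picture shows the cover level between the pointers, far red tip at composite (205,86) and dot at (203,161); it needs a millimetre-level trim. In one image the dot-to-tip distance along the axis should be 29 mm, so I'll measure that.

```bash
python3 - <<'E'
from dot import *
k,im=pickle.load(open("pics/w12.pkl","rb"));d=np.array([-np.sin(.258),np.cos(.258),0]);n=np.array([np.cos(.258),np.sin(.258),0])
h=cv2.cvtColor(im,cv2.COLOR_RGB2HSV);m=(((h[...,0]<6)|(h[...,0]>174))&(h[...,1]>120));a=np.argwhere(m[100:150,300:325])+[100,300];r=a[:,0].max();tc=(a[a[:,0]>=r-2][:,1].mean(),r+.5);print("tip",tc)
v=np.array([.5745,-.0297,.1587])
D=atz(ray("wrist",dotfit(k,im)[0],k),.1675)
for z in(.157,.1587,.1605):
    T=atz(ray("wrist",tc,k),z);print(z,"tip rel view along y,x",((T-v)@d).round(4),((T-v)@n).round(4),"dot-tip",((D-T)@d).round(4),((D-T)@n).round(4))
print("dot rel view",((D-v)@d).round(4),((D-v)@n).round(4))
print("shift of 1mm station y in tool", "tx -0.004")
E
```

```text
tip (np.float64(314.3783783783784), np.float64(146.5))
0.157 tip rel view along y,x -0.0704 -0.0004 dot-tip 0.0264 0.001
0.1587 tip rel view along y,x -0.0705 -0.0004 dot-tip 0.0266 0.001
0.1605 tip rel view along y,x -0.0707 -0.0004 dot-tip 0.0268 0.001
dot rel view -0.0439 0.0006
shift of 1mm station y in tool tx -0.004
```

Emit:
{"op": "arm_command", "data": {"commands": [{"tx":-0.002,"ty":0.001,"tz":0.001,"twist":0},{"tx":-0.004,"ty":0.002,"tz":0.002,"twist":0},{"tx":-0.006,"ty":0.003,"tz":0.003,"twist":0},{"tx":-0.008,"ty":0.003,"tz":0.003,"twist":0},{"tx":-0.008,"ty":0.003,"tz":0.003,"twist":0},{"tx":-0.008,"ty":0.003,"tz":0.003,"twist":0},{"tx":-0.008,"ty":0.003,"tz":0.003,"twist":0},{"tx":-0.008,"ty":0.003,"tz":0.003,"twist":0}]}}

```text
t: 19.1
eef_pos: [0.5754, -0.0267, 0.1309]
ee_rot: [-3.142, 0.0, -1.315]
force: [0.8, -1.2, -1.5]
width: 0.0556
gripper_force: 20.0
```

```bash
python3 - <<'E'
from dot import *
from go import go
k,im=look("w13",[],[]);d=np.array([-np.sin(.258),np.cos(.258),0]);n=np.array([np.cos(.258),np.sin(.258),0])
h=cv2.cvtColor(im,cv2.COLOR_RGB2HSV);m=(((h[...,0]<6)|(h[...,0]>174))&(h[...,1]>120));a=np.argwhere(m[100:155,295:330])+[100,295];r=a[:,0].max();tc=(a[a[:,0]>=r-2][:,1].mean(),r+.5);print("tip",tc)
v=np.array([.5745,-.0297,.1587]);D=atz(ray("wrist",dotfit(k,im)[0],k),.167);T=atz(ray("wrist",tc,k),.1587)
print("tip",((T-v)@d).round(4),((T-v)@n).round(4),"dot",((D-v)@d).round(4),((D-v)@n).round(4))
for c in("scene","top"): 
    grab_frame(c)
    print(c,[(np.round(b["uv"],1).tolist(),round(b["score"],2)) for b in spot_point("cover_mid",c)][:4], proj(calibration(c),v).round(1))
E
```

```text
t 19.15 tcp [ 0.5754 -0.0267  0.1309] rpy [ 3.1416  0.     -1.3149] q [ 0.29  0.25 -0.3  -0.   -1.02 -0.04]
tip (np.float64(313.625), np.float64(141.5))
tip -0.0703 -0.0005 dot -0.0417 0.0002
scene [([519.6, 365.0], 0.93), ([503.5, 282.5], 0.93), ([289.8, 230.7], 0.91), ([435.6, 278.0], 0.57)] [285.6 229.4]
top [([185.0, 323.8], 0.74), ([321.3, 196.7], 0.64), ([139.8, 250.2], 0.61)] [319.6 198.7]
```

Centred within about 0.5 mm: dot at -41.7 mm against -42, lateral error 0.2 mm. Now the hold.

Emit:
{"op": "arm_command", "data": {"commands": [{"tx":0,"ty":0,"tz":0,"twist":0},{"tx":0,"ty":0,"tz":0,"twist":0},{"tx":0,"ty":0,"tz":0,"twist":0},{"tx":0,"ty":0,"tz":0,"twist":0},{"tx":0,"ty":0,"tz":0,"twist":0},{"tx":0,"ty":0,"tz":0,"twist":0},{"tx":0,"ty":0,"tz":0,"twist":0},{"tx":0,"ty":0,"tz":0,"twist":0}]}}

```text
t: 20.02
eef_pos: [0.5753, -0.0267, 0.1309]
ee_rot: [-3.142, 0.0, -1.315]
force: [-0.4, -0.5, -0.4]
width: 0.0557
gripper_force: 20.0
```

Emit:
{"op": "arm_command", "data": {"commands": [{"tx":0,"ty":0,"tz":0,"twist":0},{"tx":0,"ty":0,"tz":0,"twist":0},{"tx":0,"ty":0,"tz":0,"twist":0},{"tx":0,"ty":0,"tz":0,"twist":0},{"tx":0,"ty":0,"tz":0,"twist":0},{"tx":0,"ty":0,"tz":0,"twist":0},{"tx":0,"ty":0,"tz":0,"twist":0},{"tx":0,"ty":0,"tz":0,"twist":0}]}}

```text
t: 20.68
eef_pos: [0.5753, -0.0267, 0.1309]
ee_rot: [3.142, 0.0, -1.315]
force: [0.5, 0.4, -0.6]
width: 0.0555
gripper_force: 20.0
```

Emit:
{"op": "arm_command", "data": {"commands": [{"tx":0,"ty":0,"tz":0,"twist":0},{"tx":0,"ty":0,"tz":0,"twist":0},{"tx":0,"ty":0,"tz":0,"twist":0},{"tx":0,"ty":0,"tz":0,"twist":0},{"tx":0,"ty":0,"tz":0,"twist":0},{"tx":0,"ty":0,"tz":0,"twist":0},{"tx":0,"ty":0,"tz":0,"twist":0},{"tx":0,"ty":0,"tz":0,"twist":0}]}}

```text
t: 21.35
eef_pos: [0.5754, -0.0267, 0.1309]
ee_rot: [-3.142, -0.0, -1.315]
force: [0.2, -0.2, 0.2]
width: 0.0559
gripper_force: 20.0
```

Emit:
{"op": "arm_command", "data": {"commands": [{"tx":0,"ty":0,"tz":0,"twist":0},{"tx":0,"ty":0,"tz":0,"twist":0},{"tx":0,"ty":0,"tz":0,"twist":0},{"tx":0,"ty":0,"tz":0,"twist":0},{"tx":0,"ty":0,"tz":0,"twist":0},{"tx":0,"ty":0,"tz":0,"twist":0},{"tx":0,"ty":0,"tz":0,"twist":0},{"tx":0,"ty":0,"tz":0,"twist":0}]}}

```text
t: 22.02
eef_pos: [0.5753, -0.0267, 0.1309]
ee_rot: [-3.142, 0.0, -1.315]
force: [0.6, 0.1, -0.8]
width: 0.0558
gripper_force: 20.0
```

Emit:
{"op": "arm_command", "data": {"commands": [{"tx":0,"ty":0,"tz":-0.02,"twist":0},{"tx":0,"ty":0,"tz":-0.06,"twist":0},{"tx":0,"ty":0,"tz":-0.12,"twist":0},{"tx":0,"ty":0,"tz":-0.2,"twist":0},{"tx":0,"ty":0,"tz":-0.3,"twist":0},{"tx":0,"ty":0,"tz":-0.4,"twist":0},{"tx":0,"ty":0,"tz":-0.47,"twist":0},{"tx":0,"ty":0,"tz":-0.5,"twist":0}]}}

```text
t: 22.68
eef_pos: [0.5767, -0.0267, 0.2602]
ee_rot: [-3.136, -0.001, -1.315]
force: [1.2, 0.8, -0.1]
width: 0.0555
gripper_force: 20.0
```

```bash
python3 - <<'E'
from go import *
go([.4137,-.3576,.25],-.3145);go([.4137,-.3576,.25],-.3145+np.pi)
E
```

```text
tcp [ 0.5767 -0.0267  0.2602] yaw -1.3146 w 0.0555 gf 19.99988168478012 -> shift [1.115 0.966 0.036] twist -0.3184
tcp [ 0.5767 -0.0267  0.2602] yaw -1.3146 w 0.0555 gf 19.99988168478012 -> shift [1.115 0.966 0.036] twist 0.6816
```

Held still for 3 s. Now to the pile.

Emit:
{"op": "arm_command", "data": {"commands": [{"tx":0.05,"ty":0.04,"tz":0,"twist":-0.01},{"tx":0.15,"ty":0.13,"tz":0,"twist":-0.03},{"tx":0.26,"ty":0.23,"tz":0,"twist":-0.05},{"tx":0.38,"ty":0.33,"tz":0,"twist":-0.08},{"tx":0.49,"ty":0.43,"tz":0,"twist":-0.11},{"tx":0.59,"ty":0.52,"tz":0,"twist":-0.14},{"tx":0.67,"ty":0.59,"tz":0,"twist":-0.17},{"tx":0.72,"ty":0.63,"tz":0,"twist":-0.2}]}}

```text
t: 23.35
eef_pos: [0.4667, -0.2426, 0.256]
ee_rot: [3.141, 0.0, -0.684]
force: [1.0, 0.7, -0.8]
width: 0.0555
gripper_force: 20.0
```

```bash
python3 - <<'E'
from go import *
go([.4137,-.3576,.15],-.3145)
E
```

```text
tcp [ 0.4667 -0.2426  0.256 ] yaw -0.6835 w 0.0555 gf 19.99704122543335 -> shift [0.126 0.49  0.424] twist -0.1175
```

I'll stop short so the pile shows beyond the held cover and measure both in one picture.

Emit:
{"op": "arm_command", "data": {"commands": [{"tx":-0.02,"ty":0.04,"tz":0.01,"twist":-0.015},{"tx":-0.06,"ty":0.13,"tz":0.03,"twist":-0.035},{"tx":-0.11,"ty":0.22,"tz":0.06,"twist":-0.06},{"tx":-0.15,"ty":0.31,"tz":0.1,"twist":-0.085},{"tx":-0.19,"ty":0.4,"tz":0.13,"twist":-0.105},{"tx":-0.21,"ty":0.46,"tz":0.15,"twist":-0.1175},{"tx":-0.22,"ty":0.49,"tz":0.16,"twist":-0.1175},{"tx":-0.22,"ty":0.49,"tz":0.16,"twist":-0.1175}]}}

```text
t: 24.02
eef_pos: [0.3469, -0.3009, 0.2156]
ee_rot: [-3.141, 0.001, -0.32]
force: [1.4, 0.6, -0.4]
width: 0.0556
gripper_force: 20.0
```

Emit:
{"op": "arm_command", "data": {"commands": [{"tx":0,"ty":0,"tz":0,"twist":0},{"tx":0,"ty":0,"tz":0,"twist":0},{"tx":0,"ty":0,"tz":0,"twist":0},{"tx":0,"ty":0,"tz":0,"twist":0},{"tx":0,"ty":0,"tz":0,"twist":0},{"tx":0,"ty":0,"tz":0,"twist":0},{"tx":0,"ty":0,"tz":0,"twist":0},{"tx":0,"ty":0,"tz":0,"twist":0}]}}

```text
t: 24.68
eef_pos: [0.3484, -0.3005, 0.2159]
ee_rot: [3.142, 0.0, -0.317]
force: [0.3, 1.0, -0.6]
width: 0.0553
gripper_force: 20.0
```

```bash
python3 - <<'E'
from dot import *
from go import go
k,im=look("w14",["pile_top","cover"],["pile_top","cover_mid"])
go([.4137,-.3576,.15],-.3145)
s=get_state();D=atz(ray("wrist",dotfit(k,im)[0],k),s["eef_pos"][2]+.0363);w=D-s["eef_pos"];y=s["ee_rot"][2];c=np.array([np.cos(y),np.sin(y),0]);n=np.array([c[1],-c[0],0])
print("dot rel eef in tool",(w@c).round(4),(w@n).round(4))
h=cv2.cvtColor(im,cv2.COLOR_RGB2HSV);g=((h[...,0]>40)&(h[...,0]<80)&(h[...,1]>100)).astype(np.uint8);_,l,st,ce=cv2.connectedComponentsWithStats(g);print([(st[i].tolist(),ce[i].round(1).tolist()) for i in range(1,len(st)) if st[i,4]>50])
print([proj(k,p).round(0) for p in box(.4151,-.3596,-.3145,.012,.044)])
E
python3 pile.py w14; python3 pile.py w2 w14
```

```text
t 24.73 tcp [ 0.3484 -0.3005  0.2159] rpy [-3.1416 -0.     -0.3174] q [-0.28 -0.02 -0.4  -0.   -1.19  1.54]
pile_top [([321.0, 32.0, 390.0, 174.0], 0.93)]
cover [([237.0, 170.0, 388.0, 437.0], 0.7)]
pt pile_top [([351.9, 112.5], 0.72)]
pt cover_mid [([311.6, 310.4], 0.91)]
tcp [ 0.3483 -0.3006  0.2159] yaw -0.3175 w 0.0557 gf 19.99994784593582 -> shift [0.32  0.135 0.264] twist -0.001
dot rel eef in tool 0.0431 0.0013
[([341, 41, 26, 29, 585], [353.3, 55.0])]
[array([378., 177.]), array([383., 183.]), array([318., 177.]), array([318., 183.]), array([384.,  36.]), array([391.,  29.]), array([318.,  36.]), array([319.,  29.])]
w14 11186
(array([ 0.41375197, -0.35699671, -0.31892561,  0.04985824]), np.float64(447.2708187333385))
(array([ 0.41375197, -0.35699671, -0.31892561,  0.04985824]), np.float64(447.2708187333385))
w2 6597
w14 11186
(array([ 0.41448579, -0.35850607, -0.31522839,  0.04275885]), np.float64(648.4538665946756))
(array([ 0.41512428, -0.35955187, -0.31453418,  0.04519749]), np.float64(109.82218225407948))
(array([ 0.41375197, -0.35699671, -0.31892561,  0.04985824]), np.float64(447.2708187333385))
```

```bash
python3 - <<'E'
from h import *
import pickle
for n in("w1","w2","w3","w14"):
    k,im=pickle.load(open(f"pics/{n}.pkl","rb"))
    h=cv2.cvtColor(im,cv2.COLOR_RGB2HSV);g=((h[...,0]>40)&(h[...,0]<85)&(h[...,1]>90)).astype(np.uint8);_,l,st,ce=cv2.connectedComponentsWithStats(g);i=1+np.argmax(st[1:,4]);P=atz(ray("wrist",ce[i],k),.044)
    print(n,st[i],P.round(4),"centre",(P-.042*np.array([np.cos(.3145),-np.sin(.3145),0])).round(4))
    if n in("w14","w3"):
        # top-face edges: white vs blue, sub-pixel by gradient along rows across the pile at several stations along its axis
        G=cv2.GaussianBlur(im[...,0].astype(float),(0,0),1)
        c0=np.array([.4148,-.3585,.044]);a=np.array([np.cos(.3145),-np.sin(.3145),0]);b=np.array([-a[1],a[0],0])
        def prof(base,dirn,lo,hi):
            t=np.arange(lo,hi,.0002);uv=np.array([proj(k,base+dirn*x) for x in t],np.float32);v=cv2.remap(G.astype(np.float32),uv[:,:1],uv[:,1:],1)[:,0];d=np.gradient(v);return t[np.argmax(d)],t[np.argmin(d)]
        for s in(-.03,-.02,0,.02,.03,.05): print("lat",s,prof(c0+a*s,b,-.037,-.02),prof(c0+a*s,b,.02,.037))
        for s in(-.015,0,.015): print("end",s,prof(c0+b*s,a,.052,.068),prof(c0+b*s,a,-.068,-.052))
E
```

```text
w1 [264 228  19  19 279] [ 0.4546 -0.3721  0.044 ] centre [ 0.4146 -0.3591  0.044 ]
w2 [297 192  21  20 316] [ 0.4547 -0.3721  0.044 ] centre [ 0.4148 -0.3591  0.044 ]
w3 [479  54  20  21 327] [ 0.4548 -0.3721  0.044 ] centre [ 0.4149 -0.3591  0.044 ]
lat -0.03 (np.float64(-0.02680000000000006), np.float64(-0.03000000000000004)) (np.float64(0.020999999999999994), np.float64(0.027599999999999954))
lat -0.02 (np.float64(-0.027200000000000057), np.float64(-0.030400000000000038)) (np.float64(0.03139999999999993), np.float64(0.027799999999999953))
lat 0 (np.float64(-0.027200000000000057), np.float64(-0.030600000000000037)) (np.float64(0.020999999999999994), np.float64(0.027799999999999953))
lat 0.02 (np.float64(-0.02700000000000006), np.float64(-0.031200000000000033)) (np.float64(0.02199999999999999), np.float64(0.027799999999999953))
lat 0.03 (np.float64(-0.027200000000000057), np.float64(-0.030800000000000036)) (np.float64(0.031199999999999933), np.float64(0.027799999999999953))
lat 0.05 (np.float64(-0.027200000000000057), np.float64(-0.03140000000000003)) (np.float64(0.0307999999999999
[... 1056 characters left out ...]
0.026999999999999958))
lat 0.03 (np.float64(-0.027800000000000054), np.float64(-0.037)) (np.float64(0.031799999999999926), np.float64(0.027399999999999956))
lat 0.05 (np.float64(-0.027800000000000054), np.float64(-0.037)) (np.float64(0.031799999999999926), np.float64(0.027199999999999957))
end -0.015 (np.float64(0.053999999999999986), np.float64(0.05939999999999995)) (np.float64(-0.06639999999999996), np.float64(-0.05199999999999955))
end 0 (np.float64(0.052399999999999995), np.float64(0.059199999999999954)) (np.float64(-0.068), np.float64(-0.05239999999999956))
end 0.015 (np.float64(0.05479999999999998), np.float64(0.05959999999999995)) (np.float64(-0.068), np.float64(-0.05199999999999955))
```

Pile measurements agree across four views: centre (0.4149, -0.3588), yaw -0.315. The held cover's centre is at tool (1.1, 1.3) mm. Moving above it.

Emit:
{"op": "arm_command", "data": {"commands": [{"tx":0.04,"ty":0.02,"tz":0,"twist":0},{"tx":0.11,"ty":0.045,"tz":0.04,"twist":-0.001},{"tx":0.19,"ty":0.075,"tz":0.1,"twist":-0.001},{"tx":0.26,"ty":0.105,"tz":0.18,"twist":-0.001},{"tx":0.305,"ty":0.125,"tz":0.27,"twist":-0.001},{"tx":0.321,"ty":0.133,"tz":0.36,"twist":-0.001},{"tx":0.321,"ty":0.133,"tz":0.42,"twist":-0.001},{"tx":0.321,"ty":0.133,"tz":0.45,"twist":-0.001}]}}

```text
t: 25.6
eef_pos: [0.4134, -0.3572, 0.1005]
ee_rot: [-3.141, 0.004, -0.315]
force: [-0.6, -0.6, -0.6]
width: 0.0556
gripper_force: 20.0
```

Emit:
{"op": "arm_command", "data": {"commands": [{"tx":0,"ty":0,"tz":0.02,"twist":0},{"tx":0,"ty":0,"tz":0.05,"twist":0},{"tx":0,"ty":0,"tz":0.08,"twist":0},{"tx":0,"ty":0,"tz":0.11,"twist":0},{"tx":0,"ty":0,"tz":0.13,"twist":0},{"tx":0,"ty":0,"tz":0.14,"twist":0},{"tx":0,"ty":0,"tz":0.14,"twist":0},{"tx":0,"ty":0,"tz":0.14,"twist":0}]}}

```text
t: 26.27
eef_pos: [0.4143, -0.3573, 0.0686]
ee_rot: [3.141, -0.0, -0.314]
force: [1.0, -0.1, 0.4]
width: 0.0551
gripper_force: 20.0
```

```bash
cat > chk.py <<'E'
from dot import *
from go import go
import sys
k,im=look(sys.argv[1],[],[]);s=get_state();a=np.array([np.cos(.315),-np.sin(.315),0]);b=np.array([-a[1],a[0],0])
zt=s["eef_pos"][2]+.0363 if len(sys.argv)<3 else float(sys.argv[2])
D=atz(ray("wrist",dotfit(k,im)[0],k),zt);C=np.array([.4149,-.3588,zt])
e=D-(C+.042*a);print("dot err along",(e@a).round(4),"across",(e@b).round(4),"f",s["force"].round(1))
R=k["extrinsics"];G=cv2.GaussianBlur(im[...,1].astype(np.float32),(0,0),1)
def prof(base,dirn,lo,hi):
    t=np.arange(lo,hi,.0002);uv=np.array([proj(k,base+dirn*x) for x in t],np.float32);v=cv2.remap(G,uv[:,:1],uv[:,1:],1)[:,0];d=np.gradient(v);return round(float(t[np.argmax(np.abs(d))]),4)
for q in(.01,.02,.03,.05): print("edges at",q,prof(C+a*q,b,-.034,-.022),prof(C+a*q,b,.022,.034))
print("end",[prof(C+b*q,a,.054,.066) for q in(-.015,0,.015)])
go([.41425,-.3572,.0237],-.315)
E
python3 chk.py w15
```

```text
t 26.32 tcp [ 0.4145 -0.3574  0.0688] rpy [ 3.1414e+00 -6.0000e-04 -3.1410e-01] q [-0.35  0.27 -0.44  0.   -0.87  1.61]
dot err along -0.0 across -0.0001 f [-0.1  0.6 -0.4]
edges at 0.01 -0.0274 0.027
edges at 0.02 -0.022 0.027
edges at 0.03 -0.0272 0.027
edges at 0.05 -0.027 0.027
end [0.0614, 0.0614, 0.0616]
tcp [ 0.4145 -0.3574  0.0688] yaw -0.3141 w 0.0556 gf 19.999944269657135 -> shift [-0.001 -0.     0.18 ] twist 0.0003
```

Dot alignment error is 0.1 mm. Descending to just above the pile.

Emit:
{"op": "arm_command", "data": {"commands": [{"tx":0,"ty":0,"tz":0.02,"twist":0},{"tx":-0.001,"ty":0,"tz":0.05,"twist":0},{"tx":-0.001,"ty":0,"tz":0.085,"twist":0},{"tx":-0.001,"ty":0,"tz":0.12,"twist":0},{"tx":-0.001,"ty":0,"tz":0.148,"twist":0},{"tx":-0.001,"ty":0,"tz":0.165,"twist":0},{"tx":-0.001,"ty":0,"tz":0.17,"twist":0},{"tx":-0.001,"ty":0,"tz":0.17,"twist":0}]}}

```text
t: 26.98
eef_pos: [0.4137, -0.357, 0.0253]
ee_rot: [-3.142, 0.001, -0.314]
force: [0.5, -0.1, -0.4]
width: 0.0554
gripper_force: 20.0
```

```bash
python3 chk.py w16
```

```text
t 27.03 tcp [ 0.414  -0.3572  0.0258] rpy [ 3.1415e+00  4.0000e-04 -3.1420e-01] q [-0.35  0.32 -0.48  0.   -0.77  1.61]
dot err along -0.0006 across -0.0001 f [ 0.   1.1 -0.5]
edges at 0.01 -0.0274 0.027
edges at 0.02 -0.0272 0.027
edges at 0.03 -0.0274 0.0268
edges at 0.05 -0.027 0.027
end [0.0608, 0.0608, 0.0608]
tcp [ 0.414  -0.3572  0.0258] yaw -0.3142 w 0.0558 gf 19.99990314245224 -> shift [ 0.001 -0.     0.008] twist 0.0003
```

Emit:
{"op": "arm_command", "data": {"commands": [{"tx":0,"ty":0,"tz":0.001,"twist":0},{"tx":0,"ty":0,"tz":0.002,"twist":0},{"tx":0.001,"ty":0,"tz":0.003,"twist":0},{"tx":0.001,"ty":0,"tz":0.004,"twist":0},{"tx":0.001,"ty":0,"tz":0.005,"twist":0},{"tx":0.001,"ty":0,"tz":0.006,"twist":0},{"tx":0.001,"ty":0,"tz":0.006,"twist":0},{"tx":0.001,"ty":0,"tz":0.006,"twist":0}]}}

```text
t: 27.7
eef_pos: [0.4142, -0.3572, 0.0244]
ee_rot: [3.142, 0.0, -0.314]
force: [0.2, 0.2, -0.1]
width: 0.0556
gripper_force: 20.0
```

Emit:
{"op": "arm_command", "data": {"commands": [{"tx":0,"ty":0,"tz":0.001,"twist":0},{"tx":0,"ty":0,"tz":0.001,"twist":0},{"tx":0,"ty":0,"tz":0.002,"twist":0},{"tx":0,"ty":0,"tz":0.002,"twist":0},{"tx":0,"ty":0,"tz":0.002,"twist":0},{"tx":0,"ty":0,"tz":0.002,"twist":0},{"tx":0,"ty":0,"tz":0.002,"twist":0},{"tx":0,"ty":0,"tz":0.002,"twist":0}]}}

```text
t: 28.37
eef_pos: [0.4142, -0.3572, 0.0239]
ee_rot: [-3.142, 0.0, -0.314]
force: [0.9, 0.5, -0.7]
width: 0.0557
gripper_force: 20.0
```

Emit:
{"op": "arm_command", "data": {"commands": [{"tx":0,"ty":0,"tz":0.001,"twist":0},{"tx":0,"ty":0,"tz":0.001,"twist":0},{"tx":0,"ty":0,"tz":0.002,"twist":0},{"tx":0,"ty":0,"tz":0.002,"twist":0},{"tx":0,"ty":0,"tz":0.002,"twist":0},{"tx":0,"ty":0,"tz":0.002,"twist":0},{"tx":0,"ty":0,"tz":0.002,"twist":0},{"tx":0,"ty":0,"tz":0.002,"twist":0}]}}

```text
t: 29.03
eef_pos: [0.4142, -0.3572, 0.0236]
ee_rot: [3.142, -0.0, -0.314]
force: [-1.4, 2.4, 4.5]
width: 0.0557
gripper_force: 20.0
```

Emit:
{"op": "arm_command", "data": {"commands": [{"tx":0,"ty":0,"tz":0.001,"twist":0},{"tx":0,"ty":0,"tz":0.001,"twist":0},{"tx":0,"ty":0,"tz":0.002,"twist":0},{"tx":0,"ty":0,"tz":0.002,"twist":0},{"tx":0,"ty":0,"tz":0.002,"twist":0},{"tx":0,"ty":0,"tz":0.002,"twist":0},{"tx":0,"ty":0,"tz":0.002,"twist":0},{"tx":0,"ty":0,"tz":0.002,"twist":0}]}}

```text
t: 29.7
eef_pos: [0.4142, -0.3573, 0.0236]
ee_rot: [3.141, -0.0, -0.314]
force: [-2.2, 3.8, 10.7]
width: 0.0551
gripper_force: 20.0
```

```bash
python3 chk.py w17; python3 -c "
from station import *
f=[]
for i in range(4): f.append(get_state()['force'][2]);grab_frame('top')
print(f)"
```

```text
t 29.75 tcp [ 0.4143 -0.3572  0.0236] rpy [ 3.1415e+00 -4.0000e-04 -3.1420e-01] q [-0.35  0.32 -0.48  0.   -0.76  1.61]
dot err along -0.0002 across -0.0001 f [-2.5  3.5 10.6]
edges at 0.01 -0.0274 0.0272
edges at 0.02 -0.0272 0.027
edges at 0.03 -0.0274 0.027
edges at 0.05 -0.0272 0.027
end [0.0594, 0.0594, 0.0594]
tcp [ 0.4143 -0.3572  0.0236] yaw -0.3142 w 0.0553 gf 20.00135064125061 -> shift [-0. -0. -0.] twist 0.0003
[np.float64(10.612113370201415), np.float64(10.48923265389554), np.float64(9.013209675175425), np.float64(9.648619355084163)]
```

Contact at 10 N, aligned within 0.2 mm. I'll relax half a millimetre, then release.

Emit:
{"op": "arm_command", "data": {"commands": [{"tx":0,"ty":0,"tz":-0.001,"twist":0},{"tx":0,"ty":0,"tz":-0.002,"twist":0},{"tx":0,"ty":0,"tz":-0.003,"twist":0},{"tx":0,"ty":0,"tz":-0.003,"twist":0},{"tx":0,"ty":0,"tz":-0.003,"twist":0},{"tx":0,"ty":0,"tz":-0.003,"twist":0},{"tx":0,"ty":0,"tz":-0.003,"twist":0},{"tx":0,"ty":0,"tz":-0.003,"twist":0}]}}

```text
t: 30.62
eef_pos: [0.4142, -0.3572, 0.0236]
ee_rot: [3.142, 0.0, -0.314]
force: [0.4, 0.5, 2.7]
width: 0.0557
gripper_force: 20.0
```

Emit:
{"op": "arm_command", "data": {"commands": [{"tx":0,"ty":0,"tz":0,"twist":0},{"tx":0,"ty":0,"tz":0,"twist":0},{"tx":0,"ty":0,"tz":0,"twist":0},{"tx":0,"ty":0,"tz":0,"twist":0},{"tx":0,"ty":0,"tz":0,"twist":0},{"tx":0,"ty":0,"tz":0,"twist":0},{"tx":0,"ty":0,"tz":0,"twist":0},{"tx":0,"ty":0,"tz":0,"twist":0}], "claw": 0.8}}

```text
t: 31.28
eef_pos: [0.4142, -0.3572, 0.0236]
ee_rot: [3.142, 0.0, -0.314]
force: [0.0, 0.5, -0.4]
width: 0.07
gripper_force: 0.0
```

Emit:
{"op": "arm_command", "data": {"commands": [{"tx":0,"ty":0,"tz":-0.02,"twist":0},{"tx":0,"ty":0,"tz":-0.06,"twist":0},{"tx":0,"ty":0,"tz":-0.12,"twist":0},{"tx":0,"ty":0,"tz":-0.22,"twist":0},{"tx":0,"ty":0,"tz":-0.34,"twist":0},{"tx":0,"ty":0,"tz":-0.46,"twist":0},{"tx":0,"ty":0,"tz":-0.56,"twist":0},{"tx":0,"ty":0,"tz":-0.6,"twist":0}]}}

```text
t: 31.95
eef_pos: [0.4158, -0.3583, 0.179]
ee_rot: [3.14, -0.006, -0.314]
force: [0.4, -0.3, 1.0]
width: 0.0701
gripper_force: 0.0
```

```bash
python3 chk.py w18 .060
python3 - <<'E'
from h import *
import pickle
k,im=pickle.load(open("pics/w18.pkl","rb"));a=np.array([np.cos(.315),-np.sin(.315),0]);b=np.array([-a[1],a[0],0]);C=np.array([.4149,-.3588,0])
# silhouette fit of the whole stack, 48 mm thick
import subprocess
E
sed 's/,.036,/,/; s/\.044\],\.032/.060],.048/' pile.py > pile3.py; python3 pile3.py w18
python3 -c "
from h import *
for c in('scene','top'):
    grab_frame(c)
    for n in('station','brush','pile_top'): print(c,n,[(np.round(x['rect']).tolist(),round(x['score'],2)) for x in boxes_of(n,c)][:2])"
```

```text
t 32.0 tcp [ 0.4161 -0.3585  0.1793] rpy [ 3.1401 -0.0075 -0.3137] q [-0.35  0.16 -0.3   0.   -1.11  1.61]
dot err along -0.0003 across -0.0002 f [0.8 0.8 2.5]
edges at 0.01 -0.0274 0.027
edges at 0.02 -0.0278 0.0268
edges at 0.03 -0.0276 0.0272
edges at 0.05 -0.0278 0.0266
end [0.0592, 0.0592, 0.0592]
tcp [ 0.4161 -0.3585  0.1793] yaw -0.3137 w 0.0703 gf 0.0 -> shift [-0.013 -0.004  0.622] twist 0.0004
w18 9151
(array([ 0.41402461, -0.3548369 , -0.38626329,  0.00913401]), np.float64(1775.3857212936982))
(array([ 0.41402461, -0.3548369 , -0.38626329,  0.00913401]), np.float64(1775.3857212936982))
scene station [([222.0, 194.0, 336.0, 326.0], 0.86)]
scene brush [([326.0, 236.0, 366.0, 266.0], 0.71)]
scene pile_top [([226.0, 194.0, 271.0, 207.0], 0.68)]
top station []
top brush [([299.0, 241.0, 318.0, 292.0], 0.68)]
top pile_top [([301.0, 240.0, 314.0, 291.0], 0.47)]
```

The cover is on the pile with edges within 0.3 mm of target. One quick numeric check that the board and pile haven't shifted, then I hand in.

```bash
python3 - <<'E'
from h import *
now=grab_frame("scene");old=cv2.imread("pics/scene0.png")[:,:,::-1]
for im in(old,now):
    h=cv2.cvtColor(np.ascontiguousarray(im[180:225,210:290]),cv2.COLOR_RGB2HSV);b=(h[...,0]>95)&(h[...,0]<130)&(h[...,1]>110);p=np.argwhere(b);print(p.min(0)+[180,210],p.max(0)+[180,210],len(p))
print(get_state()["t"],job_done())
E
```

```text
[199 221] [222 282] 439
[199 221] [222 283] 424
the job is handed in; nothing more can be done
32.45 None
```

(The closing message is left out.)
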